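# Date-stamp the next carton from the gravity lane

### The arm

A 6-joint arm with a two-finger parallel gripper is mounted at the origin on the work surface. World frame = base frame: x ahead of the robot, y to its left, z up, the work surface at z = 0. Lengths are in m, angles in rad, forces in N, time in s.
With the tool pointing down it reaches from about 0.3 to 0.75 m from the base axis. Payload 8.5 kg.
Tool frame: the origin (TCP) lies midway between the tips of the shut fingers; the grasp point (between the pads) lies 19 mm behind it; x points along the fingers, z is the direction in which the jaws open and shut, and the axes are right-handed (so a half turn about x gives the same grasp; the last joint's range is limited). The gripper opens to 88 mm and grips with 3 to 60 N. Pads are 18 mm wide; open, the fingers measure 123 mm over their backs; the gripper's body (75 mm by 187 mm) begins 45 mm behind the grasp point.
Start: joints at [-1.554, 0.381, 1.297, -0, 1.464, -0.215], TCP at [0.126, -0.535, 0.239] pointing down, gripper open.
Joint ranges: [-3.11, 3.11], [-0.89, 2.33], [0.22, 2.48], [-1.42, 4.56], [0.17, 2.85], [-2.88, 2.88]. Speed limits (rad/s): [2.39, 2.39, 3.14, 3.14, 3.14, 3.14].

### API

Orientations are given as a 3x3 rotation matrix whose columns are the frame's x, y, z axes.
In Python, from bench import env gives the robot as it stands.
- The arm moves only by the shell command python3 -m inch 'ROWS' [FORCE]. ROWS is text: rows parted by semicolons, each of 7 numbers parted by spaces: the shift along the tool's x, y, z in mm, then the turn, a rotation vector about the tool's x, y, z in degrees, then the finger opening in mm, from 0 to 88.1. A call has 1 to 8 rows; each row shifts and turns the commanded pose from where the row before left it, along the tool's axes as they then stand; what a row does not reach is not made up. A row lasts 1/10 s, in which the tool goes at most 50 mm and 8.59 degrees, less where a joint would pass 70% of its speed; a pose out of reach is approached as far as the arm can. A call is refused whole if a number of a shift passes 50 or a number of a turn 8.59, either way. A call with a gripper value outside its range is refused whole. The fingers move at their own pace and stop on an object; FORCE is the grip in N (left out, the last holds). Time passes only in rows, so rows that do not move let the fingers close. It gives the time, the measured TCP pose, the force and the opening at its end, in the units of the state.
- env.state(): the state, without advancing time (a new reading comes with each control period).
- env.read_camera(name): name is "side" or "top" or "wrist"; returns a dict with "frame" (400x640x3 uint8, red, green, blue), "z_map" (400x640 float32, m along the optical axis (not along the pixel's ray), 0 where there is no reading), "camera_matrix" (3x3 intrinsics, pixels), "k1" (the pictures are not rectified: a ray, as slopes to the right and down, at radius r is drawn at 1 + k1 r^2 times it, then the intrinsics apply), "R" (3x3) and "t" (3): a world point X has camera coordinates R X + t. Camera axes: x right, y down, z forward; pixel columns grow to the right and rows downward; lengths in m; the calibration is good to about 2 mm. A picture is of the moment at which its call begins.
- env.sign_off(): hands the job in, once; it reports no verdict.
The state is a dict: "t": time; "joint_positions": joint angles; "qd": joint speeds; "tau": joint torques, N m; "eef_pos": TCP position; "tcp_rot": TCP orientation; "contact_force": force on the tool from outside, world axes, zero at the start; "wrist_torque": the same for the moment, N m; "finger_gap": finger opening in m.
Only numpy, scipy, OpenCV 4.12 (cv2) and the standard library are available. Lean on these libraries where they do the work, as an engineer would, in place of code of your own. Each camera call takes 0.05 s, during which the arm holds its last target.

### The job

Take the front red-lidded carton out of its sloped gravity lane, so that the ones behind it roll forward to the front, and slide it fully home against the back stop of the date stamp, flat and lid up. Then press the stamp's plunger down to its stop and let it spring back, leaving the carton home. Never tip the carton over or work the stamp without a carton home in it, and leave the white-lidded cartons and everything else on the table where they are.

Things in the scene. Friction and masses are not known exactly. Their poses are not given: they have to be found in the camera images.
- red_lane: Fixed free-standing aluminium gravity lane, front stop red. Origin on the table under the back face of the front stop; x points up the lane (away from the robot), y left, z up. Rises along +x at 16 degrees on free rollers whose top plane is 60 mm high at the stop. Stop 8 mm, side guides 9 mm above that plane; guides 62 mm apart inside, 70 outside. Three cartons, touching, fill it from the stop.
- white_lane: Fixed free-standing aluminium gravity lane, front stop white. Origin on the table under the back face of the front stop; x points up the lane (away from the robot), y left, z up. Rises along +x at 16 degrees on free rollers whose top plane is 60 mm high at the stop. Stop 8 mm, side guides 9 mm above that plane; guides 62 mm apart inside, 70 outside. Three cartons, touching, fill it from the stop.
- red_lane_front (a point): the point in the red lane where the centre of a carton lies that rests against the front stop (32 mm up the slope from the stop, 28 mm above the rollers)
- red1_mid (a point): a closed cardboard carton with a red lid, 64 mm long (its x, along the lane) x 56 mm wide (its y, grip here) x 56 mm high (its z), about 0.25 kg; this point is its centre, its z axis is the normal of its lid. The front carton of the red lane: the one to stamp. On the slope it starts tilted 16 degrees, lid towards the robot.
- red2_mid (a point): a closed cardboard carton with a red lid, 64 mm long (its x, along the lane) x 56 mm wide (its y, grip here) x 56 mm high (its z), about 0.25 kg; this point is its centre, its z axis is the normal of its lid. Second in the red lane; it rolls to the front stop by itself when the front one is gone.
- red3_mid (a point): a closed cardboard carton with a red lid, 64 mm long (its x, along the lane) x 56 mm wide (its y, grip here) x 56 mm high (its z), about 0.25 kg; this point is its centre, its z axis is the normal of its lid. Third in the red lane; it follows.
- red_lane_canopy (a point): Middle of the front lower edge of a sheet-metal canopy over the red lane, parallel to the rollers, 84 mm wide, 4 thick. It lies 62 mm up the slope from the stop and 90 mm above the roller plane; the canopy covers all of the lane behind it. Only the front carton is open from above, so the hand must lean, coming from the robot's side. Moulds stand on its rear half, cheeks carry it from 160 mm on.
- white_lane_canopy (a point): Middle of the front lower edge of a sheet-metal canopy over the white lane, parallel to the rollers, 84 mm wide, 4 thick. It lies 62 mm up the slope from the stop and 90 mm above the roller plane; the canopy covers all of the lane behind it. Only the front carton is open from above, so the hand must lean, coming from the robot's side. Moulds stand on its rear half, cheeks carry it from 160 mm on.
- stamp: Hand-operated date stamp of grey metal, fixed, open side to the robot (its -x). Origin on the table under the centre of the stamping place; x into the machine, y left, z up. Bed 6 mm thick, x -105 to 80 mm, 100 wide. Two guides 12 mm above the bed, inner faces y=+-32 mm, from x=-18 to the back stop (face at x=32.5, 34 mm above the bed); in front they flare to y=+-41 at x=-40.
- stamp_arm (a point): Middle of the front lower edge of the stamp's overhanging arm (22 mm before the stamping place, 95 mm above the table; arm 40 wide, 20 thick, running back to the column). The pad under it hangs to 77 mm above the table when up. No room for an upright hand there: set the carton on the open bed before it (centre about 52 mm short of home), then push it in with a leaning tool.
- stamp_home (a point): centre of a carton that is fully home in the stamp: flat, lid up, its 64 mm along x, against the back stop, directly under the plunger: 34 mm above the table in the stamp's origin; axes as the stamp's
- plunger_top (a point): centre of the top of the plunger's black head, a disc of 30 mm flat top (36 mm over all), 165 mm above the table when up; pressed straight down
- plunger (a joint): travel of the stamp's spring plunger, m: 0 is up, 0.014 fully down at its stop, where the pad meets a carton's lid; it needs about 3 N to start and 8 N to hold down, and springs back when released
- white1_mid (a point): a closed cardboard carton with a white lid, 64 mm long (its x, along the lane) x 56 mm wide (its y, grip here) x 56 mm high (its z), about 0.25 kg; this point is its centre, its z axis is the normal of its lid. Front in the white lane; not wanted.
- white2_mid (a point): a closed cardboard carton with a white lid, 64 mm long (its x, along the lane) x 56 mm wide (its y, grip here) x 56 mm high (its z), about 0.25 kg; this point is its centre, its z axis is the normal of its lid. Second in the white lane; not wanted.
- white3_mid (a point): a closed cardboard carton with a white lid, 64 mm long (its x, along the lane) x 56 mm wide (its y, grip here) x 56 mm high (its z), about 0.25 kg; this point is its centre, its z axis is the normal of its lid. Third in the white lane; not wanted.
- jar: an amber glass jar with a steel lid, 44 mm across, 60 mm high; origin at its foot (so for all below)
- bottle: a green oil bottle, 60 mm across, 200 mm high
- can: a steel can, 60 mm across, 110 mm high
- bowl: a small steel bowl, 120 mm across, 55 mm high
- mug: a white mug, 72 mm across, 85 mm high, handle at its +y
- brush: a brush lying flat along its x, 180 mm long
- spatula: a spatula lying flat along its x, 280 mm long

How it is judged:
By the outcome, as a careful person would: the job done as asked, in the order asked, and still so for the second after the job is handed in, with the robot touching nothing.
It also fails if it takes over 58 s, if anything falls off the work surface, if the arm or the gripper's body presses on something with over 40 N, if the wrist force passes 120 N, or if a joint passes its speed limit or range.

## Working session

There is one attempt and no reset: what is moved stays moved. The work goes in short steps, Python scripts to look and compute and a shell command to move; the robot and the scene stay as the last step left them, time stands still between calls to the robot, and variables do not carry over. Pictures are saved under pics/ and viewed, and the job is handed in when it is done.

```bash
ls; mkdir -p pics; python3 - <<'E'
from bench import env
import cv2,numpy as np
s=env.state();print({k:np.round(v,3).tolist() for k,v in s.items()})
for n in ["side","top","wrist"]:
    c=env.read_camera(n);cv2.imwrite(f"pics/{n}0.png",c["frame"][:,:,::-1]);np.savez(f"pics/{n}0.npz",**c)
    print(n,c["camera_matrix"].tolist(),c["k1"],c["R"].round(3).tolist(),np.round(c["t"],3))
E
```

```text
pics
{'t': 0.0, 'joint_positions': [-1.554, 0.381, 1.298, -0.0, 1.464, -0.215], 'qd': [-0.001, -0.0, -0.0, 0.001, 0.001, -0.002], 'tau': [0.0, -43.793, -22.455, 0.071, 0.035, -0.0], 'eef_pos': [0.126, -0.535, 0.238], 'tcp_rot': [[-0.0, 0.973, 0.23], [0.001, 0.23, -0.973], [-1.0, 0.0, -0.001]], 'contact_force': [-0.374, 0.268, 0.018], 'wrist_torque': [-0.035, -0.012, 0.03], 'finger_gap': 0.088}
side [[418.92749949021766, 0.0, 318.8135414544221], [0.0, 418.92749949021766, 208.50988378356166], [0.0, 0.0, 1.0]] -0.10425273394549146 [[-0.974, -0.226, 0.02], [-0.132, 0.493, -0.86], [0.184, -0.84, -0.51]] [0.501 0.169 1.066]
top [[373.82427828930753, 0.0, 315.8929303477397], [0.0, 373.82427828930753, 199.67221245457836], [0.0, 0.0, 1.0]] -0.08953852424138985 [[-0.018, -1.0, -0.011], [-0.997, 0.019, -0.072], [0.072, 0.01, -0.997]] [0.02  0.508 1.262]
wrist [[347.32783617652046, 0.0, 323.43024038592046], [0.0, 347.32783617652046, 200.57430730600703], [0.0, 0.0, 1.0]] -0.001542532664150876 [[0.23, -0.973, -0.001], [-0.936, -0.222, 0.275], [-0.268, -0.062, -0.962]] [-0.549 -0.038  0.389]
```

View pics/side0.png

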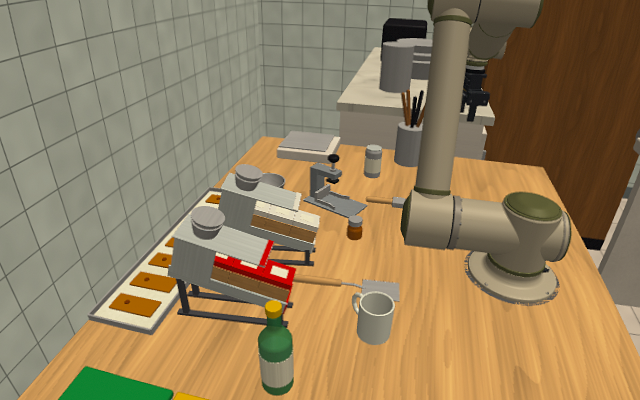

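View pics/top0.png

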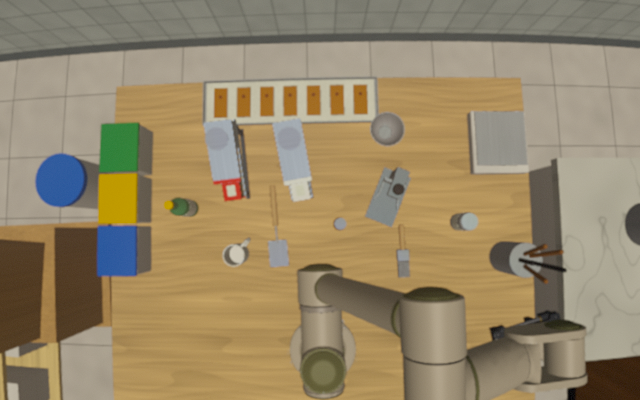

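View pics/wrist0.png

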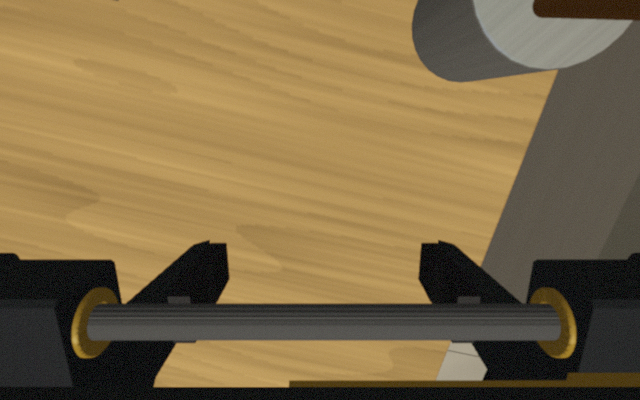

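```bash
cat > h.py <<'E'
import numpy as np,cv2
from bench import env
def load(f): return dict(np.load(f))
def cloud(c):
    z=c["z_map"];v,u=np.mgrid[0:400,0:640]
    p=np.stack([u,v],-1).reshape(-1,1,2).astype(float)
    n=cv2.undistortPoints(p,c["camera_matrix"],np.array([float(c["k1"]),0,0,0])).reshape(400,640,2)
    X=np.dstack([n[...,0]*z,n[...,1]*z,z])
    W=(X-c["t"])@c["R"]
    W[z<=0]=np.nan
    return W
def proj(c,P):
    P=np.atleast_2d(P).astype(float)
    r,_=cv2.Rodrigues(c["R"])
    return cv2.projectPoints(P,r,np.array(c["t"],float),c["camera_matrix"],np.array([float(c["k1"]),0,0,0]))[0].reshape(-1,2)
def crop(c,u0,v0,u1,v1,s,name):
    im=c["frame"][v0:v1,u0:u1,::-1]
    cv2.imwrite(name,cv2.resize(im,None,fx=s,fy=s,interpolation=cv2.INTER_CUBIC))
def snap(name,f):
    c=env.read_camera(name);np.savez(f"pics/{f}.npz",**c);cv2.imwrite(f"pics/{f}.png",c["frame"][:,:,::-1]);return c
E
python3 - <<'E'
from h import *
c=load("pics/top0.npz");W=cloud(c)
crop(c,190,110,430,240,3,"pics/topc.png")
for u,v in [(231,190),(232,199),(225,150),(300,190),(290,150),(388,197),(398,189),(380,212),(400,172),(340,224),(386,128),(450,300)]:
    print(u,v,W[v,u].round(4))
s=load("pics/side0.npz");S=cloud(s)
crop(s,160,130,410,330,3,"pics/sidec.png")
for u,v in [(282,272),(300,228),(333,158),(345,205),(320,180),(290,300)]: print(u,v,S[v,u].round(4))
E
```

```text
231 190 [0.5367 0.2795 0.1194]
232 199 [0.5085 0.2782 0.1115]
225 150 [0.6508 0.2804 0.1929]
300 190 [0.5316 0.0591 0.1266]
290 150 [0.6464 0.084  0.1909]
388 197 [ 0.5135 -0.2392  0.0062]
398 189 [ 0.5255 -0.2418  0.1625]
380 212 [ 0.462  -0.2096  0.0071]
400 172 [ 0.5838 -0.2591  0.1203]
340 224 [ 0.423  -0.0678  0.0597]
386 128 [ 0.7574 -0.2407  0.0062]
450 300 [ 0.2911 -0.2125  0.6817]
282 272 [0.5314 0.2773 0.1203]
300 228 [0.5438 0.0891 0.1082]
333 158 [ 0.5258 -0.225   0.1649]
345 205 [ 0.4803 -0.2225  0.0082]
320 180 [ 0.5715 -0.257   0.0685]
290 300 [ 0.5301  0.2301 -0.0007]
```

View pics/topc.png

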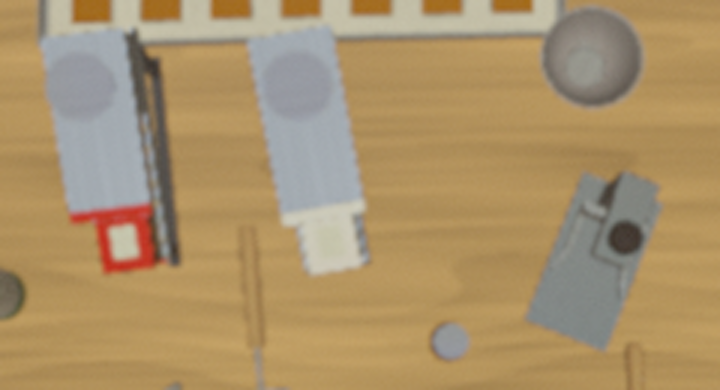

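View pics/sidec.png

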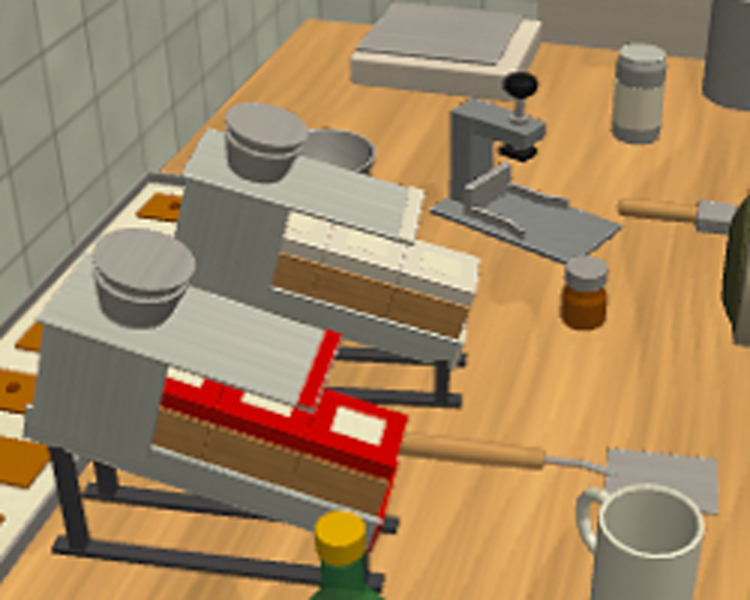

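```bash
cat > fit.py <<'E'
from h import *
from scipy.optimize import minimize
th=np.deg2rad(16)
def lane(Ws,box):
    P=np.concatenate([W.reshape(-1,3) for W in Ws]);P=P[~np.isnan(P).any(1)]
    m=(P[:,0]>box[0])&(P[:,0]<box[1])&(P[:,1]>box[2])&(P[:,1]<box[3])&(P[:,2]>.09)
    return P[m]
def rect(P2):
    r=cv2.minAreaRect((P2*1000).astype(np.float32));return r
for tag,fs in [("top",["pics/top0.npz"]),("side",["pics/side0.npz"]),]:
    Ws=[cloud(load(f)) for f in fs]
    for name,box in [("red",(.45,.8,.2,.38)),("white",(.45,.8,-.01,.19))]:
        P=lane(Ws,box)
        # canopy/lid planes: z - tan(th)*xl
        for yaw0 in [np.deg2rad(8)]:
            pass
        # iterate yaw from plane normal
        d=np.array([np.cos(yaw0),np.sin(yaw0),0])
        h=P[:,2]*np.cos(th)-(P[:,:2]@d[:2])*np.sin(th)
        hist,e=np.histogram(h,bins=np.arange(h.min(),h.max(),.002))
        top=[(round(e[i],3),hist[i]) for i in np.argsort(hist)[::-1][:6]]
        print(tag,name,len(P),top)
    P=np.concatenate([W.reshape(-1,3) for W in Ws]);P=P[~np.isnan(P).any(1)]
    m=(abs(P[:,2]-.006)<.0025)&(P[:,0]>.38)&(P[:,0]<.66)&(P[:,1]>-.36)&(P[:,1]<-.13)
    print(tag,"bed",m.sum(),rect(P[m][:,:2]))
    m=(P[:,2]>.155)&(P[:,2]<.18)&(P[:,0]>.48)&(P[:,0]<.57)&(P[:,1]>-.3)&(P[:,1]<-.2)
    print("head",m.sum(),P[m].mean(0),P[m].max(0),P[m].min(0))
E
python3 fit.py
```

```text
top red 2333 [(np.float64(-0.002), np.int64(469)), (np.float64(-0.004), np.int64(338)), (np.float64(0.0), np.int64(319)), (np.float64(0.04), np.int64(170)), (np.float64(-0.04), np.int64(128)), (np.float64(0.038), np.int64(110))]
top white 2051 [(np.float64(0.008), np.int64(473)), (np.float64(0.006), np.int64(339)), (np.float64(0.01), np.int64(302)), (np.float64(0.05), np.int64(152)), (np.float64(0.048), np.int64(124)), (np.float64(-0.03), np.int64(123))]
top bed 1183 ((520.1746826171875, -245.23361206054688), (228.893798828125, 279.5810546875), 89.9839859008789)
head 111 [ 0.5261755  -0.2412508   0.16478091] [ 0.54421993 -0.22477429  0.1719361 ] [ 0.51009756 -0.26008881  0.1556155 ]
side red 7084 [(np.float64(-0.003), np.int64(996)), (np.float64(-0.001), np.int64(928)), (np.float64(-0.041), np.int64(618)), (np.float64(-0.039), np.int64(388)), (np.float64(0.039), np.int64(289)), (np.float64(0.041), np.int64(251))]
side white 4653 [(np.float64(0.008), np.int64(737)), (np.float64(-0.03), np.int64(472)), (np.float64(0.006), np.int64(274)), (np.float64(-0.032), np.int64(226)), (np.float64(0.05), np.int64(223)), (np.float64(0.01), np.int64(163))]
side bed 665 ((519.7842407226562, -247.527587890625), (278.5897521972656, 223.64549255371094), 0.16288314759731293)
head 72 [ 0.52780133 -0.23304699  0.16385101] [ 0.54457026 -0.21839306  0.16911982] [ 0.5118781  -0.25659953  0.15576181]
```

```bash
cat > fit2.py <<'E'
from h import *
from scipy.optimize import differential_evolution, minimize
from scipy.ndimage import map_coordinates
th=np.deg2rad(16)
def laneaxes(yaw):
    d=np.array([np.cos(yaw),np.sin(yaw),0]);l=np.array([-np.sin(yaw),np.cos(yaw),0]);z=np.array([0,0,1.])
    return np.cos(th)*d+np.sin(th)*z,l,-np.sin(th)*d+np.cos(th)*z
def lanepts(p,s,y,n):
    u,l,nn=laneaxes(p[2]);O=np.array([p[0],p[1],.06])
    return O+s[:,None]*u+y[:,None]*l+n*nn
def lanelocal(p,W):
    u,l,nn=laneaxes(p[2]);D=W-np.array([p[0],p[1],.06])
    return np.stack([D@u,D@l,D@nn],-1)
def grid(s0,s1,y0,y1,st=.002):
    s,y=np.meshgrid(np.arange(s0,s1,st),np.arange(y0,y1,st));return s.ravel(),y.ravel()
def samp(M,uv): return map_coordinates(M.astype(float),[uv[:,1],uv[:,0]],order=1,mode='constant')
def lanescore(p,views,carton=True):
    tot=0
    for c,W in views:
        n=lanelocal(p,W)[...,2]
        # canopy
        M=np.abs(n-.094)<.005
        s,y=grid(.045,.19,-.06,.06);ins=(s>.062)&(abs(y)<.042)
        v=samp(M,proj(c,lanepts(p,s,y,.094)))
        tot+=(v[ins].sum()-v[~ins].sum())/ins.sum()
        if carton:
            M=np.abs(n-.056)<.005
            s,y=grid(-.02,.055,-.045,.045);ins=(s>0)&(abs(y)<.028)
            v=samp(M,proj(c,lanepts(p,s,y,.056)))
            tot+=(v[ins].sum()-v[~ins].sum())/ins.sum()
    return -tot
def stpts(p,x,y,z):
    c,s=np.cos(p[2]),np.sin(p[2]);return np.stack([p[0]+c*x-s*y,p[1]+s*x+c*y,0*x+z],-1)
def stscore(p,views):
    tot=0
    for c,W in views:
        # bed: color mask grey
        hsv=cv2.cvtColor(c["frame"],cv2.COLOR_RGB2HSV).astype(float)
        M=(hsv[...,1]<75)
        x,y=grid(-.13,-.02,-.075,.075);ins=(x>-.105)&(abs(y)<.05)
        v=samp(M,proj(c,stpts(p,x,y,.006)));tot+=(v[ins].sum()-v[~ins].sum())/ins.sum()
        M=abs(W[...,2]-.165)<.008
        x,y=grid(-.03,.03,-.03,.03);ins=(x**2+y**2<.018**2)
        v=samp(M,proj(c,stpts(p,x,y,.165)));tot+=.5*(v[ins].sum()-v[~ins].sum())/ins.sum()
    return -tot
def solve(f,p0,views,w=(.02,.02,.15),**k):
    b=[(a-d,a+d) for a,d in zip(p0,w)]
    r=differential_evolution(f,b,args=(views,),maxiter=40,popsize=10,seed=1,tol=1e-6,polish=False,**k)
    return r.x,r.fun
if __name__=="__main__":
    T=load("pics/top0.npz");S=load("pics/side0.npz")
    V={"top":[(T,cloud(T))],"side":[(S,cloud(S))]};V["both"]=V["top"]+V["side"]
    for k in V:
        for nm,f,p0 in [("red",lanescore,(.505,.28,.12)),("white",lanescore,(.505,.07,.12)),("stamp",stscore,(.526,-.24,-.4))]:
            x,fv=solve(f,p0,V[k],w=(.03,.03,.3));print(k,nm,x.round(4),np.rad2deg(x[2]).round(2),round(fv,3))
E
python3 fit2.py
```

```text
top red [0.5197 0.2764 0.1156] 6.62 -1.753
top white [0.5156 0.0588 0.1721] 9.86 -1.761
top stamp [ 0.5264 -0.2416 -0.3933] -22.53 -1.407
side red [0.5205 0.2839 0.0837] 4.8 -1.763
side white [0.5165 0.0647 0.1458] 8.35 -1.689
side stamp [ 0.5281 -0.2383 -0.3936] -22.55 -0.957
both red [0.5204 0.2785 0.1134] 6.5 -3.385
both white [0.5169 0.0597 0.1729] 9.91 -3.381
both stamp [ 0.5269 -0.2411 -0.3921] -22.46 -2.321
```

```bash
cat > plan.py <<'E'
from h import *
from fit2 import lanepts,laneaxes,stpts
from scipy.spatial.transform import Rotation as Ro
def leanR(yaw,lean):
    "tool leaning back to robot by lean deg from vertical; camera on robot side"
    l=np.deg2rad(lean);d=np.array([np.cos(yaw),np.sin(yaw),0]);x=np.sin(l)*d-np.cos(l)*np.array([0,0,1.])
    z=np.array([-np.sin(yaw),np.cos(yaw),0]);return np.stack([x,np.cross(z,x),z],1)
def plan(P,R):
    s=env.state();R0=s["tcp_rot"];p0=np.array(s["eef_pos"])
    v=R0.T@(P-p0)*1000;r=Ro.from_matrix(R0.T@R).as_rotvec(degrees=True)
    v2=R.T@(P-p0)*1000
    print("t",round(s["t"],2),"at",p0.round(4),"F",np.round(s["contact_force"],1),"gap",round(s["finger_gap"]*1000,1))
    print("to",P.round(4),"translate(tool0)",v.round(1),"n>=",np.ceil(np.linalg.norm(v)/50),"| turn",r.round(2),"n>=",np.ceil(np.linalg.norm(r)/8.5),"| if turn first, shift",v2.round(1))
RED=(.5204,.2785,.1134);ST=(.5269,-.2411,-.392)
def red(s,n): return lanepts(RED,np.array([s]),np.array([0.]),n)[0]
def st(x,y,z): return stpts(ST,np.array([x]),np.array([y]),z)[0]
E
python3 - <<'E'
from plan import *
R=leanR(RED[2],36);g=red(.032,.035)+.019*R[:,0]
plan(g-.13*R[:,0],R);print(g)
T=load("pics/top0.npz");W=cloud(T)
for n,(u,v) in dict(bottle=(172,205),mug=(233,256),can=(465,222),jar=(340,224)).items():print(n,W[v,u])
E
```

```text
t 0.15 at [ 0.1263 -0.5351  0.2383] F [-0.5 -0.2 -0.4] gap 88.2
to [0.4766 0.2735 0.1923] translate(tool0) [  46.9  526.6 -706.5] n>= 18.0 | turn [-165.05  -53.61   -3.26] n>= 21.0 | if turn first, shift [ 295.6 -328.5  763.8]
[0.55247365 0.28215282 0.08709323]
bottle [0.48717341 0.44020479 0.19795228]
mug [0.31918595 0.30100158 0.00405836]
can [ 0.42077006 -0.4671837   0.10721994]
jar [ 0.42304761 -0.06777632  0.05971876]
```

```bash
python3 -m inch '-30 10 -10 0 0 0 88;-30 20 -30 0 0 0 88;-30 26 -28 0 0 0 88;-20 26 -38 0 0 0 88;0 28 -38 0 0 0 88;0 28 -38 0 0 0 88;0 28 -38 0 0 0 88;0 28 -38 0 0 0 88' && python3 -m inch '0 28 -38 0 0 0 88;0 28 -38 0 0 0 88;0 28 -38 0 0 0 88;0 28 -38 0 0 0 88;0 28 -38 0 0 0 88;0 28 -38 0 0 0 88;0 28 -38 0 0 0 88;0 28 -38 0 0 0 88'
```

```text
t: 0.95
eef_pos: [0.256, -0.2378, 0.3486]
tcp_rot: [[0.0, 0.973, 0.229], [0.0, 0.229, -0.973], [-1.0, 0.0, -0.0]]
contact_force: [0.8, -1.1, 0.5]
finger_gap: 0.0882
t: 1.75
eef_pos: [0.4041, 0.1098, 0.3487]
tcp_rot: [[0.0, 0.973, 0.23], [-0.0, 0.23, -0.973], [-1.0, 0.0, 0.0]]
contact_force: [0.8, -1.0, 0.2]
finger_gap: 0.0883
```

```bash
python3 - <<'E'
from plan import *
print(np.round(env.state()["joint_positions"],2))
R=leanR(RED[2],0)
plan(np.array([.54,.29,.36]),R)
E
```

```text
[-0.02  0.08  1.39 -0.    1.67  1.32]
t 1.75 at [0.4041 0.1098 0.3487] F [ 0.8 -1.   0.2] gap 88.3
to [0.54 0.29 0.36] translate(tool0) [ -11.3  173.7 -144.1] n>= 5.0 | turn [-1.7319e+02  1.0000e-02  1.0000e-02] n>= 21.0 | if turn first, shift [ -11.3 -155.4  163.7]
```

```bash
python3 -m inch '-2 35 -29 0 0 0 88;-2 35 -29 0 0 0 88;-2 35 -29 0 0 0 88;-2 35 -29 0 0 0 88;-3 34 -28 0 0 0 88;0 0 0 -8.5 0 0 88;0 0 0 -8.5 0 0 88;0 0 0 -8.5 0 0 88' && python3 -m inch '0 0 0 -8.5 0 0 88;0 0 0 -8.5 0 0 88;0 0 0 -8.5 0 0 88;0 0 0 -8.5 0 0 88;0 0 0 -8.5 0 0 88;0 0 0 -8.5 0 0 88;0 0 0 -8.5 0 0 88;0 0 0 -8.5 0 0 88' && python3 -m inch '0 0 0 -8.5 0 0 88;0 0 0 -8.5 0 0 88;0 0 0 -8.5 0 0 88;0 0 0 -8.5 0 0 88;0 0 0 -8.5 0 0 88;0 0 0 -8.5 0 0 88;0 0 0 -8.5 0 0 88;0 0 0 -8.5 0 0 88' && python3 -m inch '0 0 0 -8.5 0 0 88;0 0 0 -3 0 0 88;0 0 0 0 0 0 88'
python3 - <<'E'
from plan import *
from fit2 import *
c=snap("wrist","w1")
W=cloud(c);V=[(c,W)]
R=leanR(RED[2],0);plan(np.array([.54,.29,.36]),R)
x,f=solve(lanescore,RED,V,w=(.02,.02,.1));print(x,np.rad2deg(x[2]),f)
E
```

```text
t: 2.55
eef_pos: [0.5404, 0.288, 0.3589]
tcp_rot: [[-0.001, 0.775, 0.631], [-0.0, 0.631, -0.775], [-1.0, -0.001, -0.0]]
contact_force: [0.6, -0.3, -0.3]
finger_gap: 0.0882
t: 3.35
eef_pos: [0.5402, 0.2877, 0.3593]
tcp_rot: [[-0.001, -0.295, 0.956], [-0.0, 0.956, 0.295], [-1.0, 0.0, -0.001]]
contact_force: [-0.6, 0.3, 0.1]
finger_gap: 0.0879
t: 4.15
eef_pos: [0.5402, 0.2877, 0.3593]
tcp_rot: [[-0.001, -0.996, 0.085], [-0.0, 0.085, 0.996], [-1.0, 0.001, -0.0]]
contact_force: [-0.3, 0.2, 0.4]
finger_gap: 0.0883
t: 4.45
eef_pos: [0.5402, 0.2877, 0.3593]
tcp_rot: [[-0.001, -0.994, -0.11], [-0.0, -0.11, 0.994], [-1.0, 0.001, -0.0]]
contact_force: [-0.7, 0.1, -0.3]
finger_gap: 0.0878
t 4.5 at [0.5402 0.2877 0.3594] F [-0.1  0.6 -0.6] gap 87.6
to [0.54 0.29 0.36] translate(tool0) [-0.6 -0.   2.4] n>= 1.0 | turn [-0.3  -0.01 -0.03] n>= 1.0 | if turn first, shift [-0.6 -0.   2.4]
[0.52013284 0.27954629 0.10868895] 6.227418294894763 -1.8734005127071018
```

View pics/w1.png

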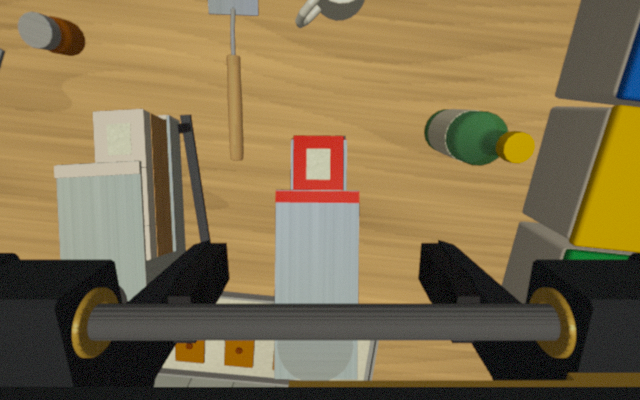

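```bash
sed -i 's/^RED=(.*);ST/RED=(.5202,.279,.110);ST/' plan.py; python3 - <<'E'
from plan import *
R=leanR(RED[2],36);g=red(.032,.035)+.019*R[:,0]
plan(g-.12*R[:,0],R);print(g)
E
```

```text
t 4.5 at [0.5402 0.2877 0.3594] F [-0.1  0.6 -0.6] gap 87.6
to [0.4822 0.2748 0.1842] translate(tool0) [175.3  59.   -6.5] n>= 4.0 | turn [ -0.1   -0.04 -36.03] n>= 5.0 | if turn first, shift [107.  150.8  -6.4]
[0.55228588 0.28254375 0.08709323]
```

```bash
python3 -m inch '0 30 -3 0 0 0 88;0 29 -3 0 0 0 88;0 0 0 0 0 -7.2 88;0 0 0 0 0 -7.2 88;0 0 0 0 0 -7.2 88;0 0 0 0 0 -7.2 88;0 0 0 0 0 -7.2 88;0 0 0 0 0 0 88'; python3 - <<'E'
from plan import *
R=leanR(RED[2],36);g=red(.032,.035)+.019*R[:,0]
plan(g-.12*R[:,0],R);plan(g,R)
E
```

```text
t: 5.3
eef_pos: [0.48, 0.2751, 0.3586]
tcp_rot: [[0.583, -0.805, -0.109], [0.064, -0.088, 0.994], [-0.81, -0.587, 0.0]]
contact_force: [0.4, 0.6, 0.7]
finger_gap: 0.0881
t 5.3 at [0.48   0.2751 0.3586] F [0.4 0.6 0.7] gap 88.1
to [0.4822 0.2748 0.1842] translate(tool0) [142.5 100.6  -0.6] n>= 4.0 | turn [-0.02  0.   -0.08] n>= 1.0 | if turn first, shift [142.3 100.8  -0.5]
t 5.3 at [0.48   0.2751 0.3586] F [0.4 0.6 0.7] gap 88.1
to [0.5523 0.2825 0.0871] translate(tool0) [262.5 100.5  -0.6] n>= 6.0 | turn [-0.02  0.   -0.08] n>= 1.0 | if turn first, shift [262.3 100.8  -0.5]
```

```bash
python3 -m inch '35 25 0 0 0 0 88;35 25 0 0 0 0 88;36 25 0 0 0 0 88;36.5 25.5 -0.6 0 0 0 88;0 0 0 0 0 0 88'; python3 - <<'E'
from plan import *
snap("wrist","w2");snap("side","s2")
R=leanR(RED[2],36);g=red(.032,.035)+.019*R[:,0]
plan(g,R)
E
```

```text
t: 5.8
eef_pos: [0.4837, 0.2737, 0.18]
tcp_rot: [[0.575, -0.811, -0.107], [0.059, -0.089, 0.994], [-0.816, -0.578, -0.003]]
contact_force: [0.5, -0.1, 0.8]
finger_gap: 0.0881
t 5.9 at [0.4861 0.275  0.1863] F [1.1 0.8 0.2] gap 88.5
to [0.5523 0.2825 0.0871] translate(tool0) [119.4   4.2   0.4] n>= 3.0 | turn [-0.08 -0.08 -0.06] n>= 1.0 | if turn first, shift [119.4   4.4   0.3]
```

View pics/w2.png

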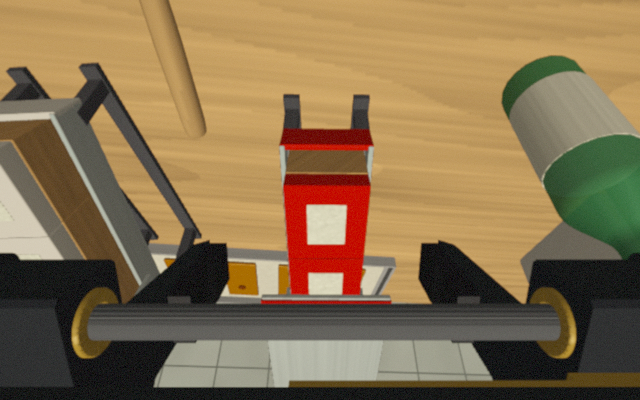

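View pics/s2.png

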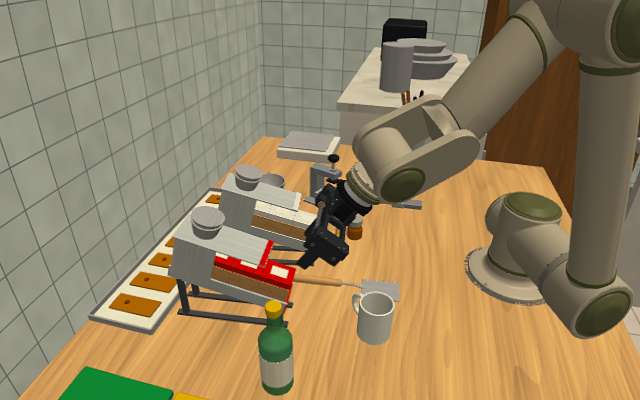

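```bash
python3 -m inch '40 1 0 0 0 0 88;30 1 0 0 0 0 88;0 0 0 0 0 0 88;0 0 0 0 0 0 88'; python3 - <<'E'
from plan import *
R=leanR(RED[2],36);g=red(.032,.035)+.019*R[:,0]
plan(g,R);snap("wrist","w3");snap("side","s3")
E
```

```text
t: 6.3
eef_pos: [0.525, 0.2794, 0.1298]
tcp_rot: [[0.586, -0.803, -0.109], [0.064, -0.088, 0.994], [-0.808, -0.59, 0.0]]
contact_force: [-0.2, 0.2, -0.0]
finger_gap: 0.0881
t 6.3 at [0.525  0.2794 0.1298] F [-0.2  0.2 -0. ] gap 88.1
to [0.5523 0.2825 0.0871] translate(tool0) [50.7  3.   0.1] n>= 2.0 | turn [-0.06 -0.03  0.14] n>= 1.0 | if turn first, shift [50.7  2.9  0.1]
```

View pics/w3.png

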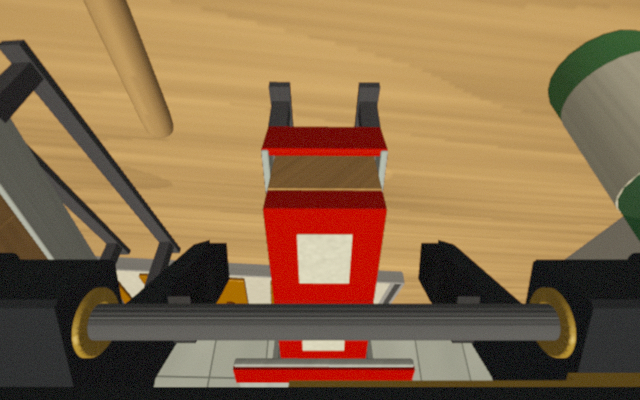

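```bash
python3 -m inch '20 1 0 0 0 0 88;20 1 0 0 0 0 88;10 1 0 0 0 0 88;0 0 0 0 0 0 88;0 0 0 0 0 0 88'; python3 - <<'E'
from plan import *
R=leanR(RED[2],36);g=red(.032,.035)+.019*R[:,0]
plan(g,R);c=snap("wrist","w4");c=snap("side","s4");crop(c,200,180,380,320,4,"pics/s4c.png")
E
```

```text
t: 6.9
eef_pos: [0.5507, 0.2823, 0.0863]
tcp_rot: [[0.585, -0.804, -0.109], [0.065, -0.088, 0.994], [-0.808, -0.589, 0.0]]
contact_force: [-0.9, 0.8, 0.6]
finger_gap: 0.0878
t 6.9 at [0.5507 0.2823 0.0863] F [-0.9  0.8  0.6] gap 87.8
to [0.5523 0.2825 0.0871] translate(tool0) [ 0.3 -1.7  0.1] n>= 1.0 | turn [-0.02 -0.01  0.05] n>= 1.0 | if turn first, shift [ 0.3 -1.7  0.1]
```

View pics/w4.png

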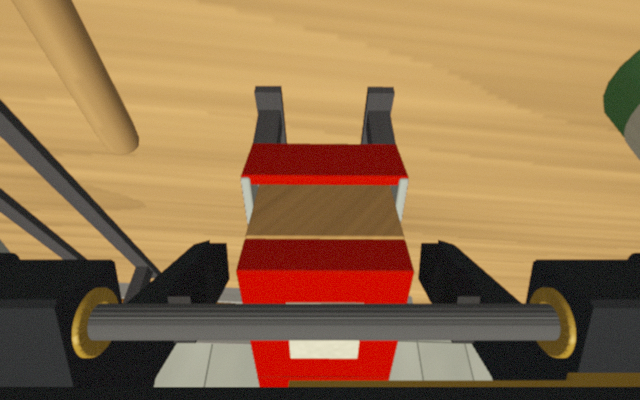

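View pics/s4c.png

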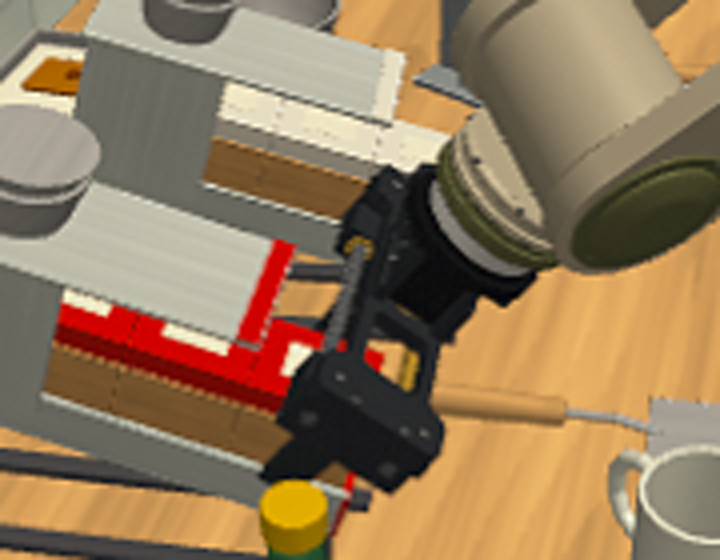

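```bash
python3 -m inch '0 0 0 0 0 0 70;0 0 0 0 0 0 58;0 0 0 0 0 0 50;0 0 0 0 0 0 50;0 0 0 0 0 0 50;0 0 0 0 0 0 50;0 0 0 0 0 0 50;0 0 0 0 0 0 50' 30; python3 -m inch '0 0 0 0 0 0 50;0 0 0 0 0 0 50;0 0 0 0 0 0 50'
```

```text
t: 7.8
eef_pos: [0.5509, 0.2822, 0.0854]
tcp_rot: [[0.584, -0.804, -0.109], [0.064, -0.088, 0.994], [-0.809, -0.588, 0.0]]
contact_force: [-2.0, 1.0, 2.2]
finger_gap: 0.0559
t: 8.1
eef_pos: [0.5508, 0.2822, 0.0854]
tcp_rot: [[0.584, -0.804, -0.109], [0.064, -0.089, 0.994], [-0.809, -0.588, 0.0]]
contact_force: [-1.4, -1.5, 3.1]
finger_gap: 0.0556
```

```bash
python3 -m inch '-3 -1 0 0 0 0 50;-4 -1.5 0 0 0 0 50;-5 -1.8 0 0 0 0 50;-5 -1.8 0 0 0 0 50;-4 -1.4 0 0 0 0 50;0 0 0 0 0 0 50;0 0 0 0 0 0 50'; python3 - <<'E'
from plan import *
c=snap("wrist","w5");c=snap("side","s5");crop(c,200,180,380,320,4,"pics/s5c.png")
print(env.state()["finger_gap"])
E
```

```text
t: 8.8
eef_pos: [0.5445, 0.2815, 0.1068]
tcp_rot: [[0.584, -0.804, -0.109], [0.064, -0.089, 0.994], [-0.809, -0.588, 0.0]]
contact_force: [-1.7, -0.6, -2.6]
finger_gap: 0.0561
0.05629479925882456
```

View pics/s5c.png

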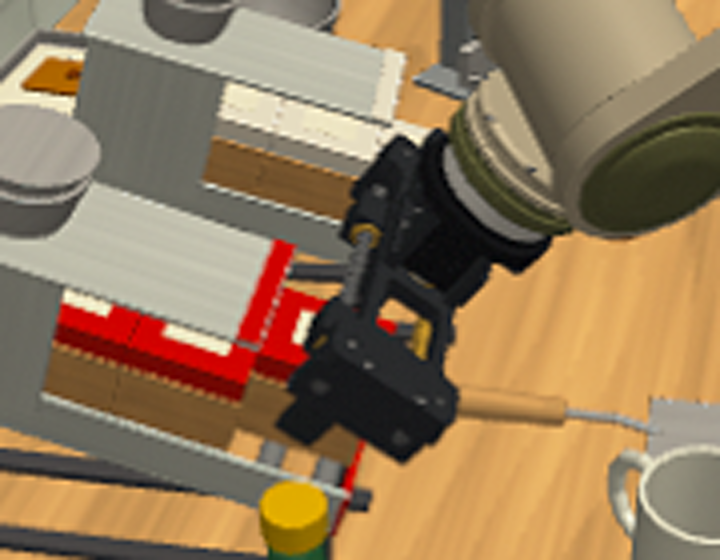

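View pics/w5.png

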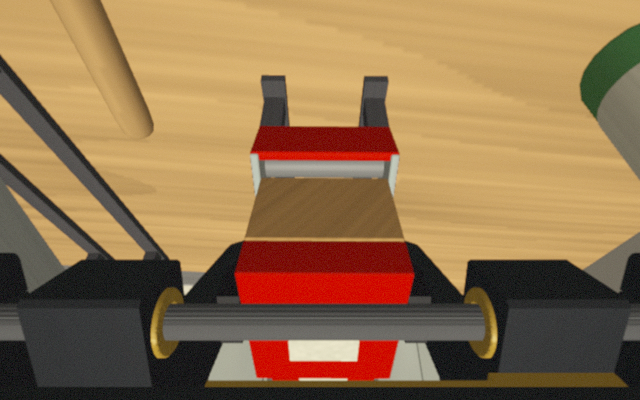

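```bash
python3 -m inch '-3 8 0 0 0 0 50;-4 11 0 0 0 0 50;-4 11 0 0 0 0 50;-4 11 0 0 0 0 50;-4 11 0 0 0 0 50;-4 11 0 0 0 0 50;-4 11 0 0 0 0 50;-4 11 0 0 0 0 50'; python3 -m inch '-15 25 0 0 0 0 50;-20 25 0 0 0 0 50;-15 20 0 0 0 0 50;0 0 0 0 0 0 50'; python3 - <<'E'
from plan import *
c=snap("wrist","w6");c=snap("side","s6");crop(c,180,140,380,310,4,"pics/s6c.png")
print(env.state()["finger_gap"])
E
```

```text
t: 9.7
eef_pos: [0.4582, 0.2722, 0.0819]
tcp_rot: [[0.585, -0.804, -0.11], [0.065, -0.088, 0.994], [-0.808, -0.589, 0.001]]
contact_force: [-0.1, 0.5, -2.3]
finger_gap: 0.0561
t: 10.1
eef_pos: [0.3744, 0.2637, 0.0833]
tcp_rot: [[0.581, -0.806, -0.109], [0.064, -0.088, 0.994], [-0.811, -0.585, 0.001]]
contact_force: [0.5, 0.5, -2.5]
finger_gap: 0.0558
0.05538668681627567
```

View pics/s6c.png

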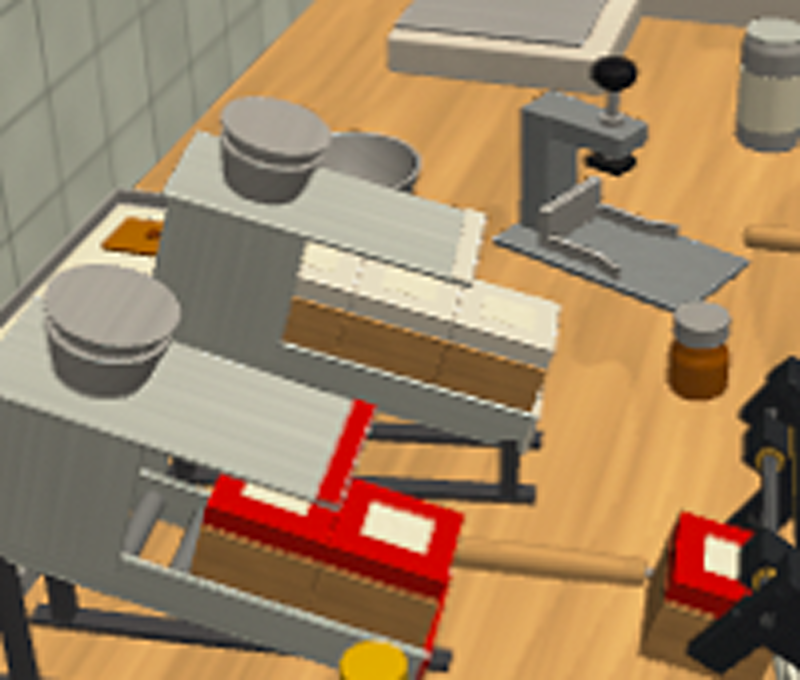

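View pics/w6.png

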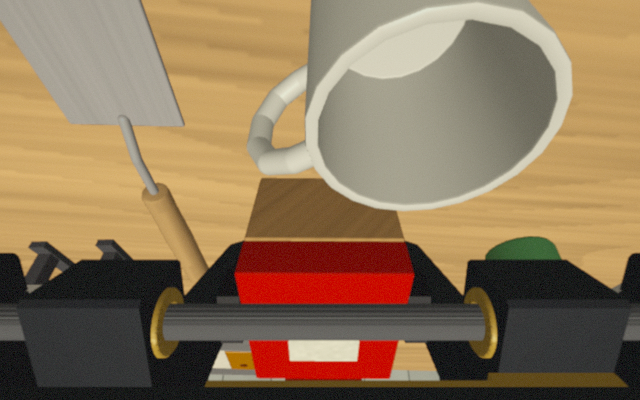

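```bash
python3 -m inch '-16 -12 0 0 0 0 50;-28 -20 0 0 0 0 50;-32 -23 0 0 0 0 50;-32 -23 0 0 0 0 50;-28 -20 0 0 0 0 50;0 0 0 0 0 0 50;0 0 0 0 0 0 50'; python3 - <<'E'
from plan import *
R=leanR(ST[2],20)
q=st(-.058,0,.041)+.019*R[:,0]
plan(q+[0,0,.12],R)
E
```

```text
t: 10.9
eef_pos: [0.3803, 0.2606, 0.2111]
tcp_rot: [[0.596, -0.797, -0.095], [0.044, -0.085, 0.995], [-0.802, -0.598, -0.016]]
contact_force: [0.4, -0.9, -3.1]
finger_gap: 0.0559
t 10.9 at [0.3803 0.2606 0.2111] F [ 0.4 -0.9 -3.1] gap 55.9
to [ 0.4793 -0.2214  0.1431] translate(tool0) [  92.3    2.8 -488.1] n>= 10.0 | turn [25.05 12.52 16.6 ] n>= 4.0 | if turn first, shift [ 158.2 -235.8 -407.7]
```

```bash
python3 -m inch '0 0 0 0 0 0 50;0 0 0 0 0 0 50'; python3 - <<'E'
from plan import *
s=env.state();print(np.round(s["joint_positions"],2))
E
```

```text
t: 11.1
eef_pos: [0.3793, 0.2605, 0.2094]
tcp_rot: [[0.593, -0.8, -0.095], [0.043, -0.086, 0.995], [-0.804, -0.594, -0.017]]
contact_force: [-0.0, 0.0, -3.1]
finger_gap: 0.0557
[ 0.47  0.1   1.95 -0.47  0.54 -0.86]
```

```bash
python3 -m inch '0 0 -10 4.2 2.1 2.77 50;0 0 -20 4.2 2.1 2.77 50;0 0 -25 4.2 2.1 2.77 50;0 0 -25 4.2 2.1 2.77 50;0 0 -30 4.2 2.1 2.77 50;0 0 -30 4.2 2.1 2.77 50;0 0 -30 0 0 0 50;0 0 0 0 0 0 50'; python3 - <<'E'
from plan import *
R=leanR(ST[2],20)
q=st(-.058,0,.041)+.019*R[:,0]
plan(q+[0,0,.12],R);s=env.state();print(np.round(s["joint_positions"],2))
E
```

```text
t: 11.9
eef_pos: [0.3466, 0.0936, 0.2093]
tcp_rot: [[0.311, -0.868, 0.388], [-0.133, 0.364, 0.922], [-0.941, -0.338, -0.002]]
contact_force: [0.6, 0.6, -2.3]
finger_gap: 0.056
t 11.9 at [0.3466 0.0936 0.2093] F [ 0.6  0.6 -2.3] gap 56.0
to [ 0.4793 -0.2214  0.1431] translate(tool0) [ 145.5 -207.5 -238.7] n>= 7.0 | turn [-0.3  -0.25 -0.22] n>= 1.0 | if turn first, shift [ 145.3 -205.7 -240.4]
[ 0.03 -0.03  1.97 -0.19  0.9  -1.04]
```

```bash
python3 -m inch '8 -20 -20 0 0 0 50;11 -30 -30 0 0 0 50;11 -30 -31 0 0 0 50;11 -30 -31 0 0 0 50;11 -30 -31 0 0 0 50;11 -30 -31 0 0 0 50;10 -30 -31 0 0 0 50;8 -20 -20 0 0 0 50'; python3 -m inch '0 0 0 0 0 0 50;0 0 0 0 0 0 50'; python3 - <<'E'
from plan import *
R=leanR(ST[2],20)
q=st(-.058,0,.041)+.019*R[:,0]
plan(q+[0,0,.12],R);plan(q,R);s=env.state();print(np.round(s["joint_positions"],2))
c=snap("wrist","w7");c=snap("top","t7");crop(c,330,140,450,250,6,"pics/t7c.png");c=snap("side","s7");crop(c,280,130,430,250,5,"pics/s7c.png")
E
```

```text
t: 12.7
eef_pos: [0.4785, -0.2049, 0.2079]
tcp_rot: [[0.312, -0.868, 0.386], [-0.132, 0.363, 0.922], [-0.941, -0.339, -0.001]]
contact_force: [1.2, 2.1, -2.7]
finger_gap: 0.0556
t: 12.9
eef_pos: [0.4774, -0.2019, 0.2076]
tcp_rot: [[0.312, -0.869, 0.385], [-0.13, 0.362, 0.923], [-0.941, -0.338, 0.0]]
contact_force: [-0.0, 0.1, -3.8]
finger_gap: 0.0561
t 12.9 at [ 0.4774 -0.2019  0.2076] F [-0.   0.1 -3.8] gap 56.1
to [ 0.4793 -0.2214  0.1431] translate(tool0) [ 63.8  13.  -17.3] n>= 2.0 | turn [-0.18 -0.06 -0.27] n>= 1.0 | if turn first, shift [ 63.7  13.4 -17.3]
t 12.9 at [ 0.4774 -0.2019  0.2076] F [-0.   0.1 -3.8] gap 56.1
to [ 0.4793 -0.2214  0.0231] translate(tool0) [176.8  53.5 -17.3] n>= 4.0 | turn [-0.18 -0.06 -0.27] n>= 1.0 | if turn first, shift [176.5  54.4 -17.3]
[-0.68  0.22  1.68  0.12  0.91 -1.91]
```

View pics/w7.png

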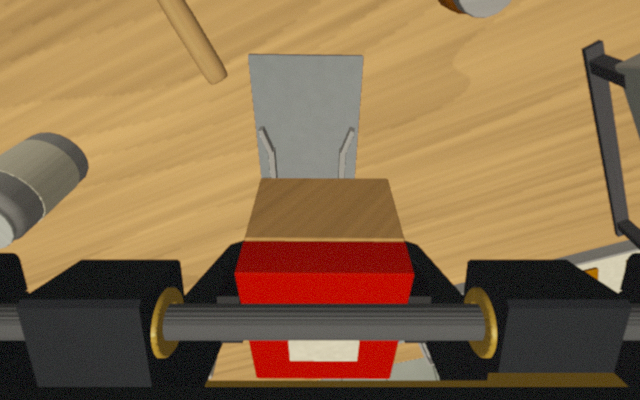

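View pics/s7c.png

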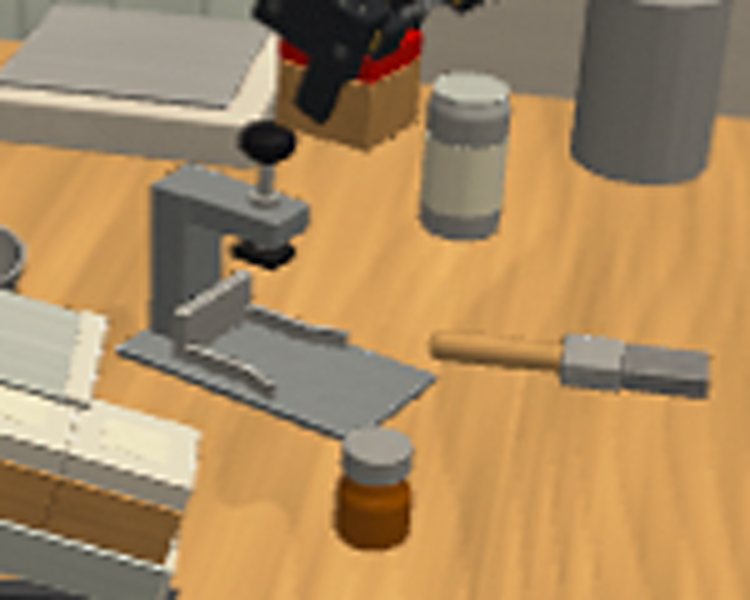

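```bash
python3 - <<'E'
from plan import *
from fit2 import lanelocal
R=leanR(RED[2],36);g=np.array([.5508,.2822,.0854])-.019*R[:,0]
print(lanelocal(RED,g))
R=leanR(ST[2],20)
l=lanelocal(RED,g);gx=l[0]-.032;gn=l[2]
q=st(-.058+gx,0,.006+gn)+.019*R[:,0]
plan(q+[0,0,.03],R);plan(q,R)
# bed fit from wrist picture
from fit2 import *
c=load("pics/w7.npz");W=cloud(c)
def sc(p,views):
    c,W=views[0]
    hsv=cv2.cvtColor(c["frame"],cv2.COLOR_RGB2HSV).astype(float)
    M=(hsv[...,1]<75)
    x,y=grid(-.13,-.045,-.065,.065);ins=(x>-.105)&(abs(y)<.05)
    v=samp(M,proj(c,stpts(p,x,y,.006)));return -(v[ins].sum()-v[~ins].sum())/ins.sum()
print(solve(sc,ST,[(c,W)],w=(.02,.02,.1)))
E
```

```text
[ 0.03007732 -0.00017856  0.03378985]
t 13.05 at [ 0.4772 -0.2009  0.2086] F [-0.4 -0.2 -3.5] gap 56.0
to [ 0.4775 -0.2207  0.0519] translate(tool0) [150.1  45.8 -18.1] n>= 4.0 | turn [-0.08 -0.04 -0.17] n>= 1.0 | if turn first, shift [149.9  46.2 -18.2]
t 13.05 at [ 0.4772 -0.2009  0.2086] F [-0.4 -0.2 -3.5] gap 56.0
to [ 0.4775 -0.2207  0.0219] translate(tool0) [178.3  55.9 -18.1] n>= 4.0 | turn [-0.08 -0.04 -0.17] n>= 1.0 | if turn first, shift [178.1  56.5 -18.2]
(array([ 0.52680638, -0.24022051, -0.40322044]), np.float64(-0.9975399080107102))
```

```bash
sed -i 's/ST=(.*)$/ST=(.5269,-.2407,-.397)/' plan.py; python3 -m inch '20 6 -9 0 0 0 50;32 10 -9 0 0 0 50;35 11 0 0 0 0 50;35 11 0 0 0 0 50;26 8 0 0 0 0 50;0 0 0 0 0 0 50;0 0 0 0 0 0 50'; python3 - <<'E'
from plan import *
R=leanR(ST[2],20)
q=st(-.060,0,.006+.0338)+.019*R[:,0]
plan(q,R)
c=snap("wrist","w8");c=snap("side","s8");crop(c,280,130,430,250,5,"pics/s8c.png")
E
```

```text
t: 13.75
eef_pos: [0.4774, -0.2211, 0.0549]
tcp_rot: [[0.314, -0.868, 0.384], [-0.131, 0.361, 0.923], [-0.94, -0.34, -0.0]]
contact_force: [0.6, -0.3, -3.1]
finger_gap: 0.056
t 13.75 at [ 0.4774 -0.2211  0.0549] F [ 0.6 -0.3 -3.1] gap 56.0
to [ 0.4776 -0.22    0.0219] translate(tool0) [30.9 11.5  1.1] n>= 1.0 | turn [ 0.17  0.04 -0.1 ] n>= 1.0 | if turn first, shift [30.9 11.5  1.1]
```

View pics/w8.png

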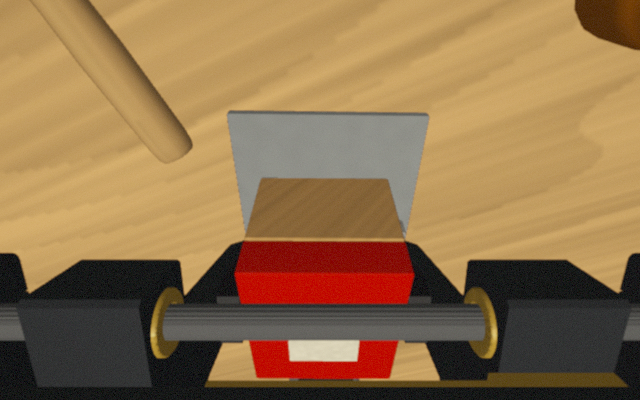

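View pics/s8c.png

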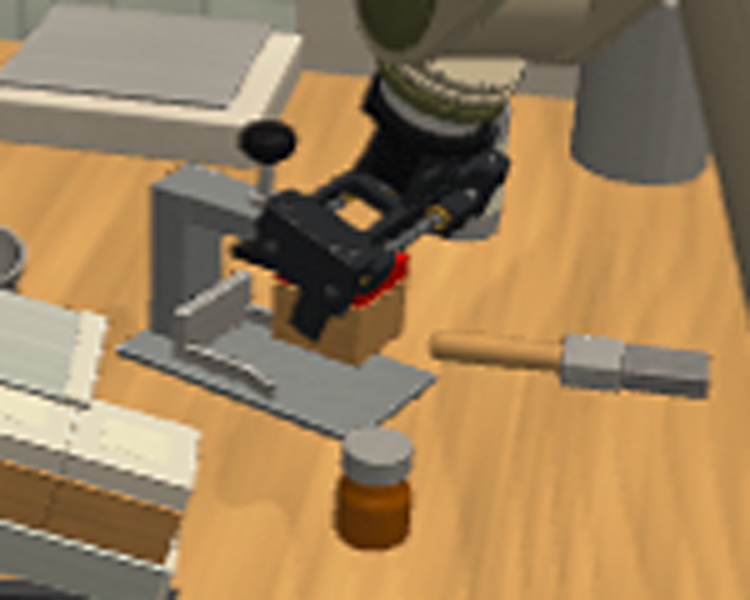

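```bash
python3 -m inch '10 3.7 1 0 0 0 50;10 3.7 0 0 0 0 50;5 1.8 0 0 0 0 50;2 0.7 0 0 0 0 50;0 0 0 0 0 0 50';python3 -m inch '1.5 0.5 0 0 0 0 50;1 0.3 0 0 0 0 50;0 0 0 0 0 0 50'
```

```text
t: 14.35
eef_pos: [0.4774, -0.2206, 0.0254]
tcp_rot: [[0.314, -0.868, 0.385], [-0.131, 0.362, 0.923], [-0.94, -0.34, -0.0]]
contact_force: [0.2, -0.3, -2.6]
finger_gap: 0.0559
t: 14.65
eef_pos: [0.4774, -0.2206, 0.0228]
tcp_rot: [[0.314, -0.868, 0.385], [-0.131, 0.362, 0.923], [-0.94, -0.34, -0.0]]
contact_force: [1.0, -0.5, -2.9]
finger_gap: 0.0559
```

```bash
python3 -m inch '1 0.35 0 0 0 0 50;0.5 0.2 0 0 0 0 50;0 0 0 0 0 0 50';python3 -m inch '1 0.35 0 0 0 0 50;0 0 0 0 0 0 50'
```

```text
t: 14.95
eef_pos: [0.4775, -0.2206, 0.0223]
tcp_rot: [[0.315, -0.868, 0.385], [-0.132, 0.361, 0.923], [-0.94, -0.342, -0.001]]
contact_force: [-5.6, 2.2, 12.1]
finger_gap: 0.0559
t: 15.15
eef_pos: [0.4776, -0.2207, 0.0222]
tcp_rot: [[0.316, -0.867, 0.385], [-0.133, 0.361, 0.923], [-0.939, -0.343, -0.001]]
contact_force: [-11.7, 5.9, 25.4]
finger_gap: 0.0555
```

```bash
python3 -m inch '-1.5 -0.5 0 0 0 0 50;0 0 0 0 0 0 50;0 0 0 0 0 0 58;0 0 0 0 0 0 66;0 0 0 0 0 0 75;0 0 0 0 0 0 80;0 0 0 0 0 0 80';python3 - <<'E'
from plan import *
c=snap("wrist","w9");c=snap("side","s9");crop(c,280,130,430,250,5,"pics/s9c.png")
E
```

```text
t: 15.85
eef_pos: [0.4774, -0.2206, 0.0216]
tcp_rot: [[0.314, -0.868, 0.385], [-0.131, 0.362, 0.923], [-0.94, -0.34, -0.0]]
contact_force: [-1.1, 0.4, -0.4]
finger_gap: 0.0798
```

View pics/w9.png

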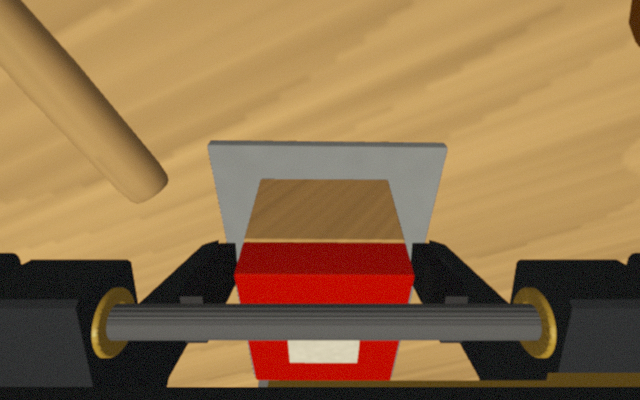

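View pics/s9c.png

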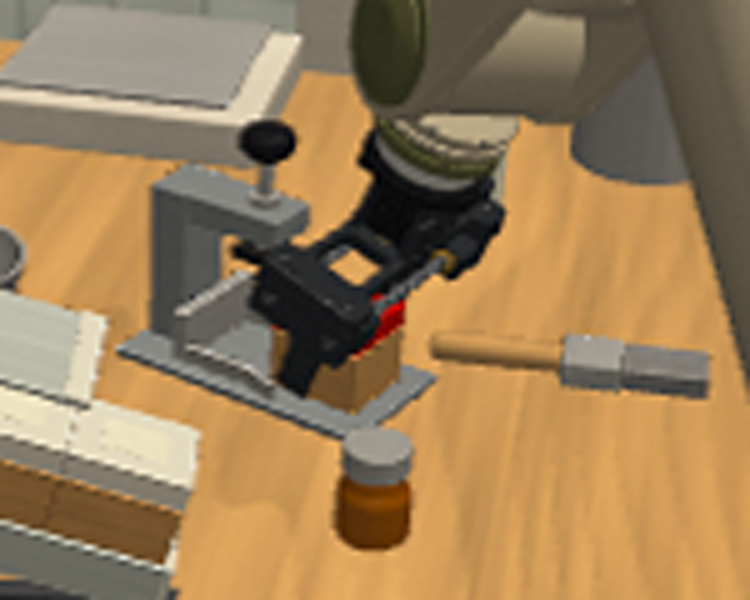

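```bash
python3 -m inch '-10 0 0 0 0 0 80;-25 0 0 0 0 0 80;-35 0 0 0 0 0 80;-25 5 0 0 0 0 80;0 30 0 0 0 -5 60;0 30 0 0 0 -5 40;0 10 0 0 0 0 20;0 0 0 0 0 0 0' 20; python3 - <<'E'
from plan import *
R=leanR(ST[2],30)
plan(st(-.115,0,.10),R);plan(st(-.115,0,.033),R)
c=snap("top","t10");crop(c,330,140,450,250,6,"pics/t10c.png");c=snap("wrist","w10")
E
```

```text
t: 16.75
eef_pos: [0.4025, -0.1845, 0.0897]
tcp_rot: [[0.428, -0.823, 0.373], [-0.156, 0.339, 0.928], [-0.89, -0.455, 0.017]]
contact_force: [-0.9, 0.1, 0.1]
finger_gap: 0.0502
t 16.75 at [ 0.4025 -0.1845  0.0897] F [-0.9  0.1  0.1] gap 50.2
to [ 0.4208 -0.1962  0.1   ] translate(tool0) [  0.5 -23.8  -3.9] n>= 1.0 | turn [ 0.28  1.26 -2.92] n>= 1.0 | if turn first, shift [  1.8 -23.7  -3.7]
t 16.75 at [ 0.4025 -0.1845  0.0897] F [-0.9  0.1  0.1] gap 50.2
to [ 0.4208 -0.1962  0.033 ] translate(tool0) [60.2  6.8 -5. ] n>= 2.0 | turn [ 0.28  1.26 -2.92] n>= 1.0 | if turn first, shift [59.9  9.8 -3.7]
```

View pics/w10.png

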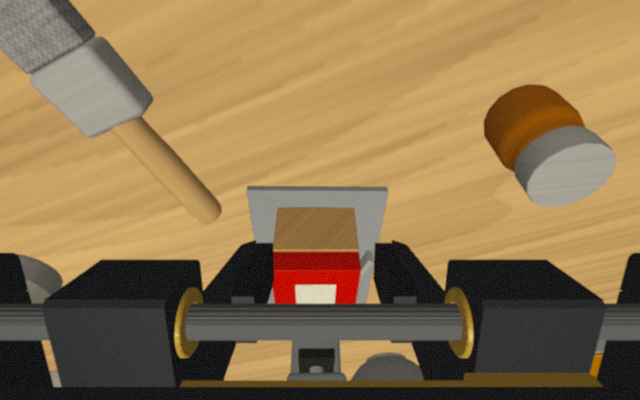

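View pics/t10c.png

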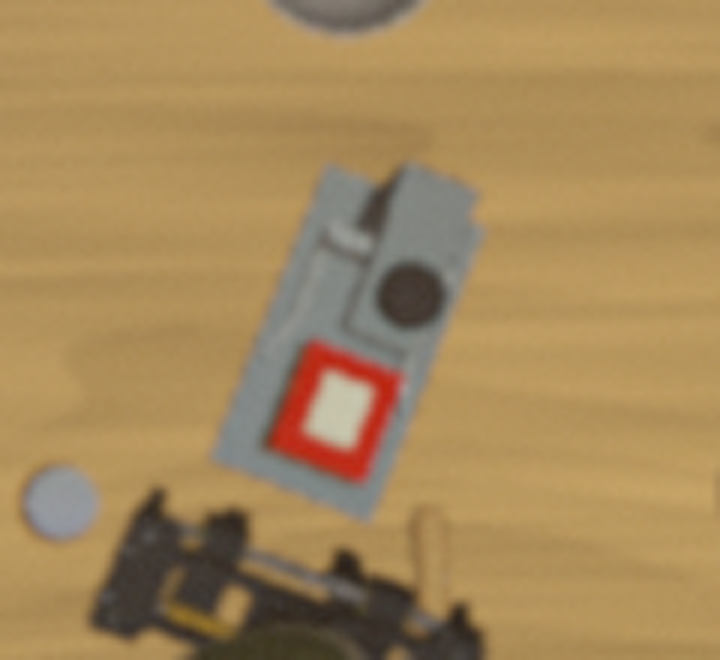

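```bash
python3 -m inch '0 -20 -8 0.3 1.2 -2.9 0;0 0 0 0 0 0 0;0 0 0 0 0 0 0;0 0 0 0 0 0 0;0 0 0 0 0 0 0' 20; python3 - <<'E'
from plan import *
R=leanR(ST[2],30)
plan(st(-.108,-.003,.033),R)
E
```

```text
t: 17.35
eef_pos: [0.4169, -0.1991, 0.0986]
tcp_rot: [[0.462, -0.799, 0.386], [-0.192, 0.334, 0.923], [-0.866, -0.5, 0.001]]
contact_force: [0.6, 0.2, 0.0]
finger_gap: 0.0019
t 17.35 at [ 0.4169 -0.1991  0.0986] F [0.6 0.2 0. ] gap 1.9
to [ 0.4261 -0.2017  0.033 ] translate(tool0) [61.5 24.5  1.2] n>= 2.0 | turn [ 0.04  0.07 -0.  ] n>= 1.0 | if turn first, shift [61.5 24.5  1.2]
```

```bash
python3 -m inch '15 6 0 0 0 0 0;22 9 1 0 0 0 0;16 6 0 0 0 0 0;8.5 3.5 0 0 0 0 0;0 0 0 0 0 0 0'; python3 - <<'E'
from plan import *
c=snap("wrist","w11");c=snap("side","s11");crop(c,280,130,430,250,5,"pics/s11c.png")
R=leanR(ST[2],30)
plan(st(-.040,-.003,.033),R)
E
```

```text
t: 17.85
eef_pos: [0.4353, -0.2018, 0.0471]
tcp_rot: [[0.442, -0.808, 0.39], [-0.19, 0.34, 0.921], [-0.877, -0.481, -0.003]]
contact_force: [0.0, -0.9, -0.2]
finger_gap: 0.0004
t 17.95 at [ 0.435  -0.2018  0.0478] F [0.5 0.6 0.2] gap 0.4
to [ 0.4889 -0.228   0.033 ] translate(tool0) [ 41.8 -45.2  -3. ] n>= 2.0 | turn [-0.09 -0.28 -1.19] n>= 1.0 | if turn first, shift [ 42.7 -44.4  -3.3]
```

View pics/s11c.png

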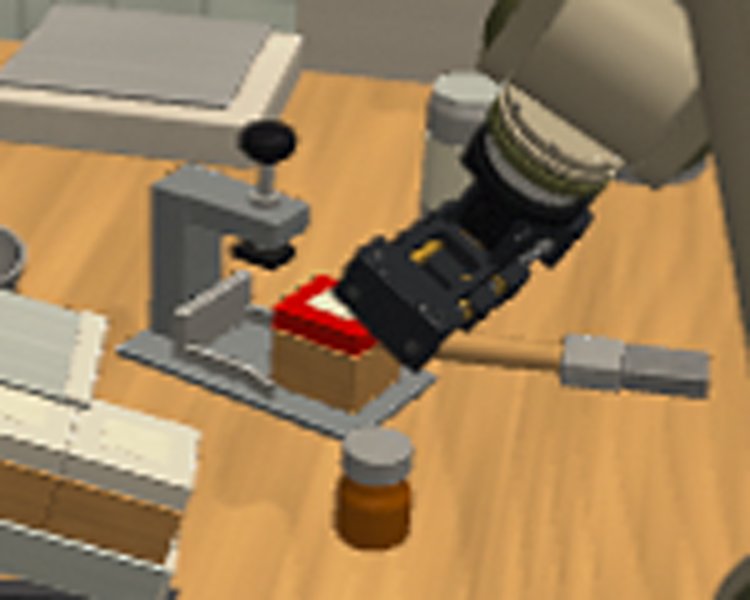

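View pics/w11.png

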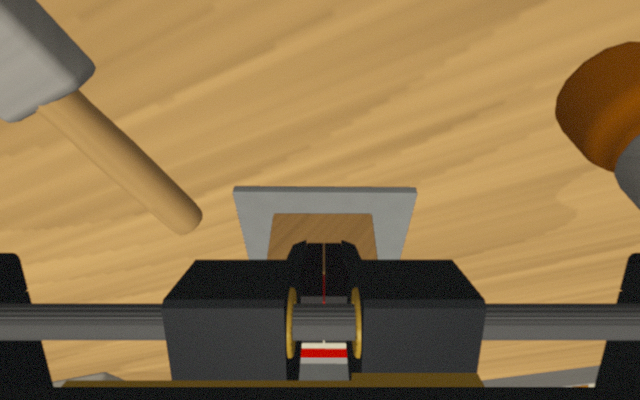

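```bash
python3 - <<'E'
from plan import *
s=env.state();print(np.round(s["joint_positions"],3))
R=leanR(ST[2],30)
plan(st(-.108,-.003,.048),R)
E
```

```text
[-0.777  0.442  2.109  0.988  0.21  -2.883]
t 17.95 at [ 0.435  -0.2018  0.0478] F [0.5 0.6 0.2] gap 0.4
to [ 0.4261 -0.2017  0.048 ] translate(tool0) [-4.1  7.1 -3.3] n>= 1.0 | turn [-0.09 -0.28 -1.19] n>= 1.0 | if turn first, shift [-4.3  7.  -3.3]
```

```bash
python3 -m inch '-8 6 -1 0 0 3 0;-4 4 -1 0 0 4 0;0 0 0 0 0 4 0;0 0 0 0 0 0 0'; python3 - <<'E'
from plan import *
s=env.state();print(np.round(s["joint_positions"],3))
R=leanR(ST[2],18)
plan(st(-.108,-.003,.048),R)
plan(st(-.108,-.003,.035),R)
E
```

```text
t: 18.35
eef_pos: [0.4283, -0.1985, 0.0529]
tcp_rot: [[0.324, -0.864, 0.385], [-0.132, 0.362, 0.923], [-0.937, -0.35, 0.003]]
contact_force: [0.8, 0.3, -0.2]
finger_gap: 0.0004
[-0.755  0.417  2.02   0.337  0.39  -2.222]
t 18.35 at [ 0.4283 -0.1985  0.0529] F [ 0.8  0.3 -0.2] gap 0.4
to [ 0.4261 -0.2017  0.048 ] translate(tool0) [ 4.3  2.4 -3.8] n>= 1.0 | turn [0.02 0.2  2.46] n>= 1.0 | if turn first, shift [ 4.4  2.3 -3.8]
t 18.35 at [ 0.4283 -0.1985  0.0529] F [ 0.8  0.3 -0.2] gap 0.4
to [ 0.4261 -0.2017  0.035 ] translate(tool0) [16.5  7.  -3.8] n>= 1.0 | turn [0.02 0.2  2.46] n>= 1.0 | if turn first, shift [16.8  6.3 -3.8]
```

```bash
python3 -m inch '6 2.5 -3.8 0 0 2.4 0;6 2.5 0 0 0 0 0;5 1.5 0 0 0 0 0;0 0 0 0 0 0 0'; python3 - <<'E'
from plan import *
s=env.state();print(np.round(s["joint_positions"],3))
R=leanR(ST[2],18)
plan(st(-.108,-.003,.035),R)
plan(st(-.060,-.003,.035),R)
E
```

```text
t: 18.75
eef_pos: [0.4249, -0.2001, 0.0327]
tcp_rot: [[0.286, -0.877, 0.386], [-0.113, 0.369, 0.923], [-0.952, -0.307, 0.006]]
contact_force: [1.0, -0.9, -0.5]
finger_gap: 0.0006
[-0.756  0.464  2.014  0.305  0.388 -2.197]
t 18.75 at [ 0.4249 -0.2001  0.0327] F [ 1.  -0.9 -0.5] gap 0.6
to [ 0.4261 -0.2017  0.035 ] translate(tool0) [-1.7 -2.3 -1. ] n>= 1.0 | turn [-0.05  0.36 -0.11] n>= 1.0 | if turn first, shift [-1.7 -2.3 -1. ]
t 18.75 at [ 0.4249 -0.2001  0.0327] F [ 1.  -0.9 -0.5] gap 0.6
to [ 0.4704 -0.2203  0.035 ] translate(tool0) [ 13.1 -48.   -1. ] n>= 1.0 | turn [-0.05  0.36 -0.11] n>= 1.0 | if turn first, shift [ 13.2 -48.   -1. ]
```

```bash
python3 -m inch '2.2 -8 -1 0 0 0 0;2.2 -8 0 0 0.3 0 0;2.2 -8 0 0 0 0 0;2.2 -8 0 0 0 0 0;2.2 -8 0 0 0 0 0;2.1 -8 0 0 0 0 0;0 0 0 0 0 0 0'; python3 - <<'E'
from plan import *
s=env.state();print(np.round(s["joint_positions"],3))
R=leanR(ST[2],30)
plan(st(-.060,-.003,.035),R)
plan(st(-.040,-.003,.035),R)
c=snap("top","t12");crop(c,330,140,450,250,6,"pics/t12c.png");c=snap("side","s12");crop(c,280,130,430,250,5,"pics/s12c.png")
E
```

```text
t: 19.45
eef_pos: [0.4722, -0.2216, 0.0361]
tcp_rot: [[0.285, -0.877, 0.387], [-0.12, 0.368, 0.922], [-0.951, -0.31, -0.0]]
contact_force: [0.6, -0.6, 0.7]
finger_gap: 0.0001
[-0.714  0.509  1.873  0.214  0.469 -2.064]
t 19.45 at [ 0.4722 -0.2216  0.0361] F [ 0.6 -0.6  0.7] gap 0.1
to [ 0.4704 -0.2203  0.035 ] translate(tool0) [0.3 2.4 0.6] n>= 1.0 | turn [-1.000e-02 -3.000e-02 -1.197e+01] n>= 2.0 | if turn first, shift [-0.2  2.4  0.6]
t 19.45 at [ 0.4722 -0.2216  0.0361] F [ 0.6 -0.6  0.7] gap 0.1
to [ 0.4889 -0.228   0.035 ] translate(tool0) [  6.5 -16.6   0.6] n>= 1.0 | turn [-1.000e-02 -3.000e-02 -1.197e+01] n>= 2.0 | if turn first, shift [  9.8 -14.9   0.6]
```

View pics/s12c.png

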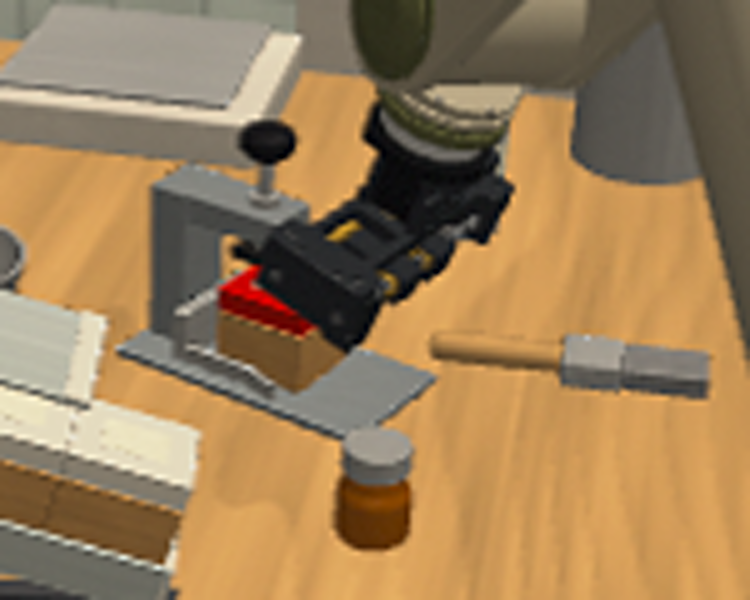

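View pics/t12c.png

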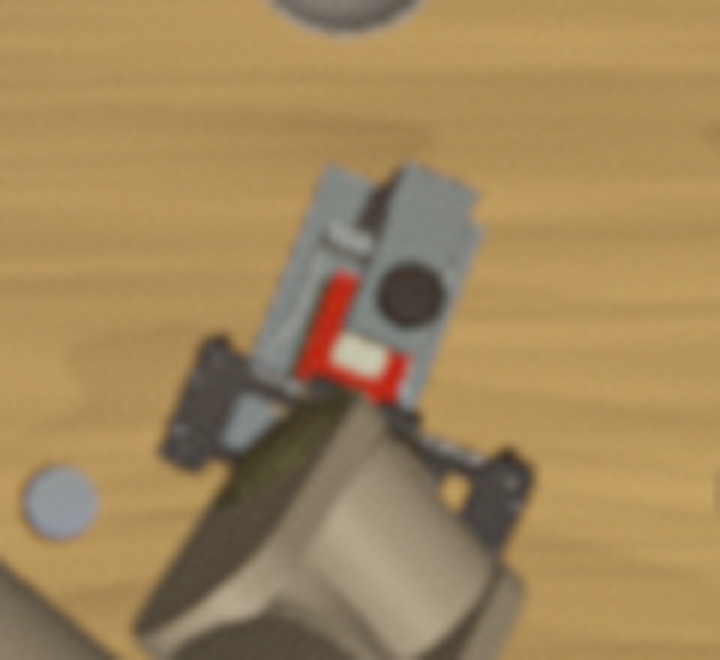

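```bash
python3 -m inch '1 -2 0 0 0 -3 0;1 -2 0 0 0 -3 0;0 0 0 0 0 -3 0;0 0 0 0 0 0 0'; python3 - <<'E'
from plan import *
s=env.state();print(np.round(s["joint_positions"],3))
R=leanR(ST[2],28)
plan(st(-.040,-.003,.035),R)
E
```

```text
t: 19.95
eef_pos: [0.474, -0.222, 0.0348]
tcp_rot: [[0.417, -0.822, 0.388], [-0.174, 0.347, 0.922], [-0.892, -0.452, 0.001]]
contact_force: [-0.0, -0.1, 0.1]
finger_gap: 0.0002
[-0.74   0.509  1.979  0.639  0.258 -2.5  ]
t 19.95 at [ 0.474  -0.222   0.0348] F [-0.  -0.1  0.1] gap 0.2
to [ 0.4889 -0.228   0.035 ] translate(tool0) [  7.1 -14.4   0.2] n>= 1.0 | turn [-0.1   0.02 -1.15] n>= 1.0 | if turn first, shift [  7.3 -14.3   0.2]
```

```bash
python3 -m inch '2 -4 0 0 0 0 0;2 -4 0 0 0 0 0;1.5 -3 0 0 0 0 0;0 0 0 0 0 0 0'; python3 -m inch '1 -2 0 0 0 0 0;0 0 0 0 0 0 0';python3 - <<'E'
from plan import *
s=env.state();print(np.round(s["joint_positions"],3))
R=leanR(ST[2],27)
plan(st(-.040,-.003,.035),R)
E
```

```text
t: 20.35
eef_pos: [0.4871, -0.2278, 0.0355]
tcp_rot: [[0.418, -0.822, 0.387], [-0.176, 0.345, 0.922], [-0.891, -0.453, -0.0]]
contact_force: [0.1, -0.1, 0.4]
finger_gap: 0.0004
t: 20.55
eef_pos: [0.4886, -0.2283, 0.0354]
tcp_rot: [[0.418, -0.822, 0.387], [-0.175, 0.345, 0.922], [-0.892, -0.453, 0.0]]
contact_force: [-0.5, 0.7, 0.1]
finger_gap: 0.0002
[-0.727  0.523  1.936  0.567  0.277 -2.417]
t 20.55 at [ 0.4886 -0.2283  0.0354] F [-0.5  0.7  0.1] gap 0.2
to [ 0.4889 -0.228   0.035 ] translate(tool0) [0.4 0.1 0.3] n>= 1.0 | turn [-0.03  0.   -0.07] n>= 1.0 | if turn first, shift [0.4 0.1 0.3]
```

```bash
python3 - <<'E'
from plan import *
c=snap("top","t13");crop(c,350,150,430,220,9,"pics/t13c.png");c=snap("side","s13");crop(c,290,140,390,220,7,"pics/s13c.png");snap("wrist","w13")
E
```

```text
(no output)
```

View pics/s13c.png

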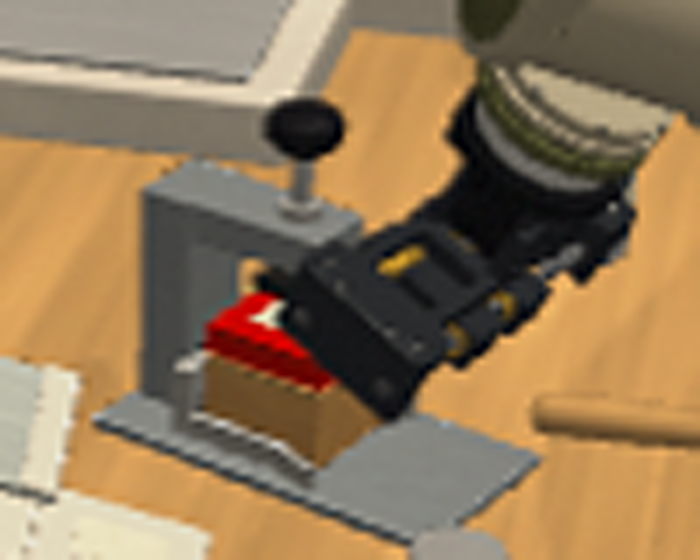

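View pics/w13.png

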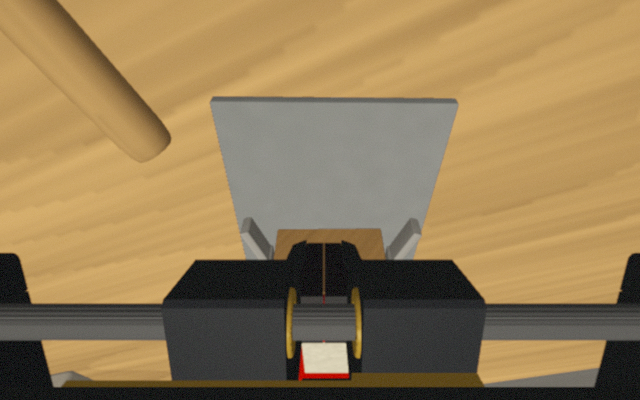

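```bash
python3 -m inch '0.9 -1.8 0 0 0 0 0;0.9 -1.8 0 0 0 0 0;0 0 0 0 0 0 0'; python3 -m inch '0.5 -0.9 0 0 0 0 0;0 0 0 0 0 0 0'
```

```text
t: 21.0
eef_pos: [0.4904, -0.228, 0.0348]
tcp_rot: [[0.415, -0.824, 0.386], [-0.172, 0.346, 0.922], [-0.894, -0.449, 0.002]]
contact_force: [-13.7, 6.3, 11.0]
finger_gap: 0.0007
t: 21.2
eef_pos: [0.4907, -0.2279, 0.0346]
tcp_rot: [[0.414, -0.824, 0.386], [-0.171, 0.346, 0.923], [-0.894, -0.448, 0.003]]
contact_force: [-19.4, 6.6, 15.1]
finger_gap: 0.0006
```

```bash
python3 -m inch '0.5 -0.9 0 0 0 0 0;0 0 0 0 0 0 0'; python3 -m inch '0.5 -0.9 0 0 0 0 0;0 0 0 0 0 0 0'
```

```text
t: 21.4
eef_pos: [0.4909, -0.2278, 0.0345]
tcp_rot: [[0.413, -0.825, 0.386], [-0.17, 0.347, 0.923], [-0.895, -0.447, 0.003]]
contact_force: [-25.2, 8.4, 18.4]
finger_gap: 0.0004
t: 21.6
eef_pos: [0.491, -0.2278, 0.0343]
tcp_rot: [[0.412, -0.825, 0.386], [-0.169, 0.347, 0.923], [-0.895, -0.445, 0.003]]
contact_force: [-32.8, 9.1, 22.8]
finger_gap: 0.0006
```

```bash
python3 -m inch '-2 4 0 0 0 0 0;0 0 0 0 0 0 0'; python3 - <<'E'
from plan import *
c=snap("top","t14");crop(c,350,150,430,220,9,"pics/t14c.png");c=snap("side","s14");crop(c,290,140,390,220,7,"pics/s14c.png");snap("wrist","w14")
E
```

```text
t: 21.8
eef_pos: [0.4898, -0.2283, 0.0348]
tcp_rot: [[0.416, -0.823, 0.387], [-0.173, 0.346, 0.922], [-0.893, -0.451, 0.001]]
contact_force: [-5.8, 4.8, 1.1]
finger_gap: 0.0004
```

View pics/s14c.png

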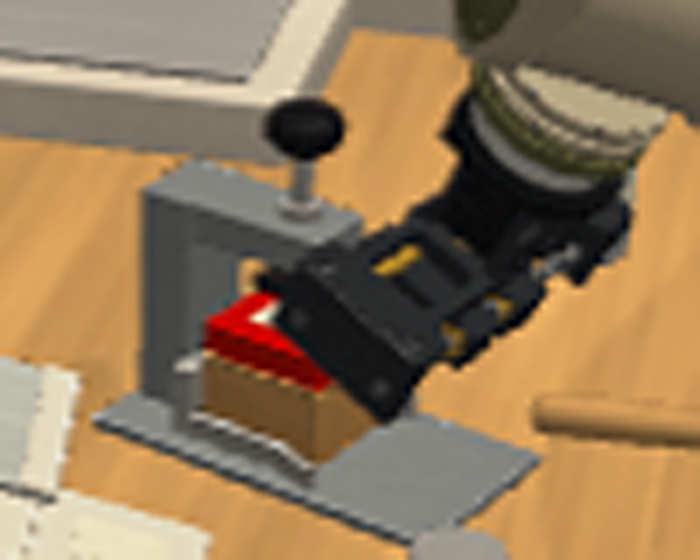

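View pics/w14.png

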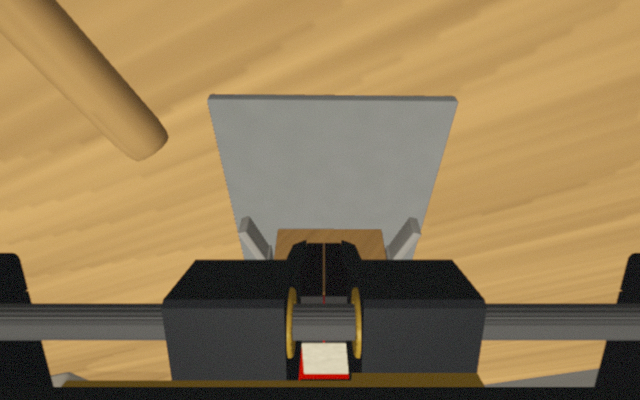

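View pics/t14c.png

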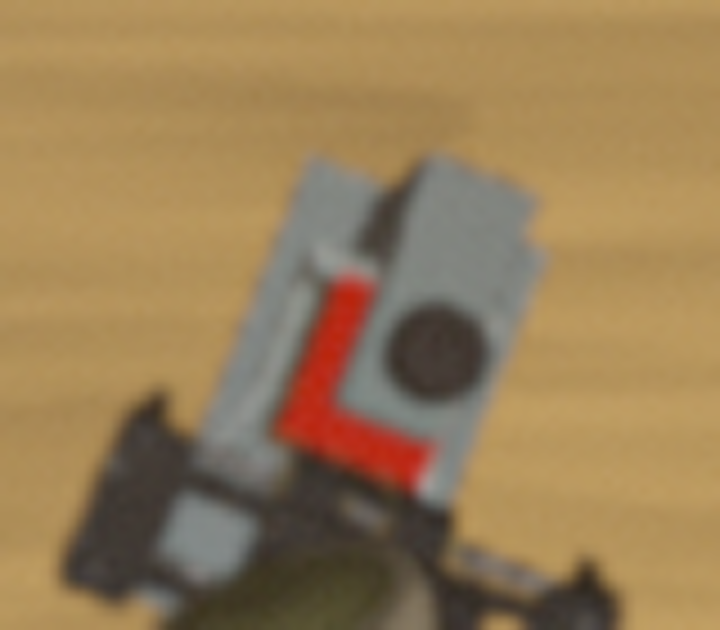

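```bash
python3 -m inch '-4 8 0 0 0 0 0;-9 18 0 0 0 0 0;-20 20 0 0 0 2 0;-30 20 0 0 0 3 0;-30 10 0 0 0 4 0;-30 0 0 0 0 4 0;-30 0 0 0 0 0 0;0 0 0 0 0 0 0'; python3 - <<'E'
from plan import *
c=snap("top","t15");crop(c,350,150,430,220,9,"pics/t15c.png");c=snap("side","s15");crop(c,290,140,390,220,7,"pics/s15c.png");snap("wrist","w15")
s=env.state();print(np.round(s["joint_positions"],2),s["eef_pos"])
E
```

```text
t: 22.75
eef_pos: [0.3779, -0.1826, 0.1476]
tcp_rot: [[0.227, -0.894, 0.387], [-0.099, 0.375, 0.922], [-0.969, -0.247, -0.003]]
contact_force: [0.3, 0.1, -1.0]
finger_gap: 0.0005
[-0.79  0.18  1.95  0.13  0.8  -2.05] [ 0.37687894 -0.18146959  0.14384512]
```

View pics/s15c.png

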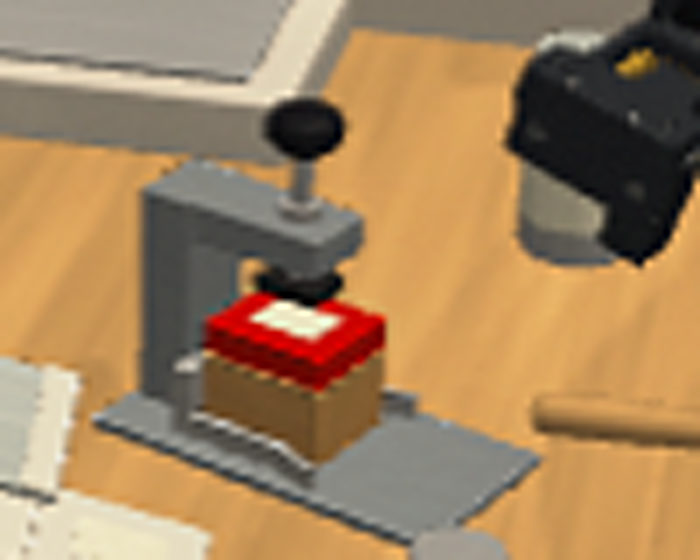

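View pics/w15.png

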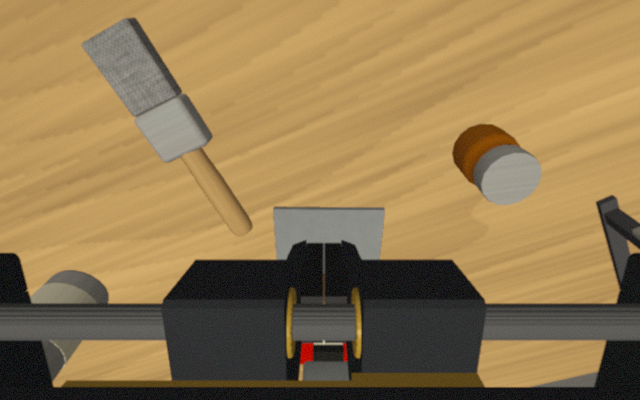

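View pics/t15c.png

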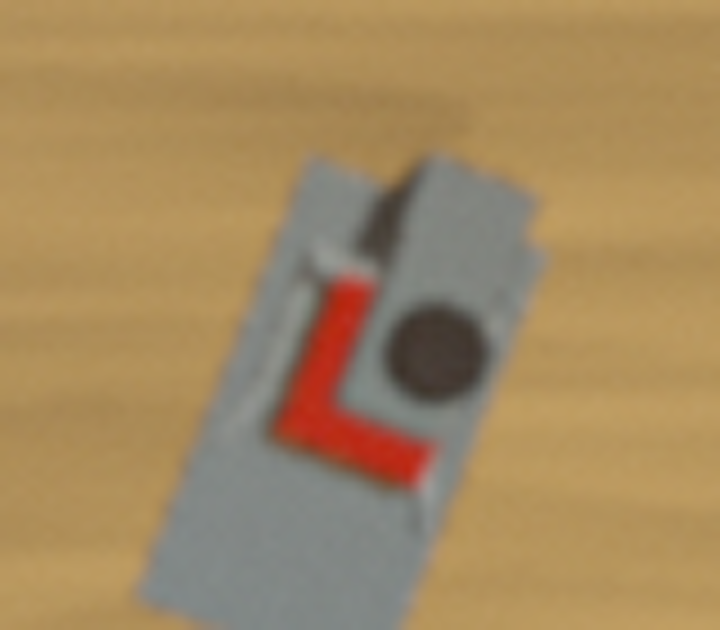

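```bash
python3 - <<'E'
from plan import *
from fit2 import *
T=load("pics/top0.npz");S=load("pics/side0.npz")
T2=load("pics/t15.npz");S2=load("pics/s15.npz")
def redm(c):
    f=c["frame"].astype(int);return (f[...,0]>110)&(f[...,1]<70)&(f[...,2]<70)
def cs(p,views):
    tot=0
    for c,M in views:
        x,y=grid(-.055,.02,-.05,.05,.0015)
        keep=(y>.022)|(x<-.024)   # away from arm/pad and label
        ins=(x>-.032)&(abs(y)<.028)
        ins&=~((abs(x)<.018)&(abs(y)<.015));x,y,ins=x[keep],y[keep],ins[keep]
        v=samp(M,proj(c,stpts(p,x,y,.062)))
        tot+=(v[ins].sum()-v[~ins].sum())/ins.sum()
    return -tot
def loc(q,p):
    d=q[:2]-np.array(p[:2]);c,s=np.cos(p[2]),np.sin(p[2]);return np.r_[c*d[0]+s*d[1],-s*d[0]+c*d[1],np.rad2deg(q[2]-p[2])]
for nm,c in [("top",T2),("side",S2)]:
    bed,fb=solve(stscore,ST,[(c,cloud(c))],w=(.01,.01,.08))
    q,f=solve(cs,ST,[(c,redm(c))],w=(.02,.015,.15))
    print(nm,"stamp",bed.round(4),"carton",q.round(4),f,"rel mm",(loc(q,bed)*[1000,1000,1]).round(2))
    for img,name in [(c,nm)]:
        pts=[stpts(bed,np.array([a]),np.array([b]),z)[0] for a,b,z in [(-.0315,.028,.062),(-.0315,-.028,.062),(-.0315,.028,.006),(-.0315,-.028,.006),(.0325,.028,.062),(-.105,.05,.006),(-.105,-.05,.006)]]
        print(proj(c,np.array(pts)).round(1).tolist())
E
```

```text
top stamp [ 0.526  -0.2417 -0.3966] carton [ 0.5265 -0.2393 -0.4271] -0.8216100662125195 rel mm [-0.44  2.32 -1.75]
[[380.4, 197.6], [396.2, 203.8], [377.8, 198.8], [392.9, 204.8], [387.3, 179.8], [364.3, 216.2], [391.2, 226.9]]
side stamp [ 0.5277 -0.237  -0.3848] carton [ 0.5186 -0.2347 -0.416 ] -0.2205557477468957 rel mm [-9.33 -1.29 -1.79]
[[335.5, 192.4], [345.0, 185.8], [334.8, 208.0], [344.2, 201.0], [318.5, 186.6], [351.0, 218.4], [367.2, 205.1]]
```

```bash
python3 -m inch '-20 -10 0 0 0 4.7 0;-20 -20 0 0 0 4.7 0;-15 -20 0 0 0 4.7 0;0 0 0 0 0 0 0;0 0 0 0 0 0 0'; python3 - <<'E'
from plan import *
R=leanR(ST[2],0)
plan(st(0,0,.205),R);print(np.round(env.state()["joint_positions"],2))
E
```

```text
t: 23.4
eef_pos: [0.4138, -0.1968, 0.2039]
tcp_rot: [[-0.004, -0.922, 0.387], [0.003, 0.387, 0.922], [-1.0, 0.005, 0.001]]
contact_force: [0.6, -0.2, -0.4]
finger_gap: 0.0001
t 23.4 at [ 0.4138 -0.1968  0.2039] F [ 0.6 -0.2 -0.4] gap 0.1
to [ 0.5269 -0.2407  0.205 ] translate(tool0) [  -1.8 -121.2    3.2] n>= 3.0 | turn [ 0.    0.07 -0.29] n>= 1.0 | if turn first, shift [  -1.1 -121.3    3.2]
[-0.7   0.26  1.6  -0.    1.3  -1.88]
```

```bash
python3 -m inch '0 -30 1 0 0 0 0;0 -40 1 0 0 0 0;0 -35 1 0 0 0 0;0 -16 0 0 0 -0.3 0;0 0 0 0 0 0 0;0 0 0 0 0 0 0'; python3 - <<'E'
from plan import *
R=leanR(ST[2],0)
plan(st(0,0,.165),R);print(np.round(env.state()["joint_positions"],2))
c=snap("top","t16");crop(c,330,140,450,250,6,"pics/t16c.png");c=snap("side","s16");crop(c,290,120,390,220,6,"pics/s16c.png");snap("wrist","w16")
E
```

```text
t: 24.0
eef_pos: [0.5254, -0.2405, 0.204]
tcp_rot: [[0.0, -0.922, 0.387], [0.001, 0.387, 0.922], [-1.0, 0.0, 0.001]]
contact_force: [-0.3, 0.3, -0.2]
finger_gap: 0.0006
t 24.0 at [ 0.5254 -0.2405  0.204 ] F [-0.3  0.3 -0.2] gap 0.6
to [ 0.5269 -0.2407  0.165 ] translate(tool0) [39.  -1.5  0.3] n>= 1.0 | turn [-0.04  0.06 -0.02] n>= 1.0 | if turn first, shift [39.  -1.5  0.4]
[-0.63  0.46  1.28  0.    1.41 -1.81]
```

View pics/s16c.png

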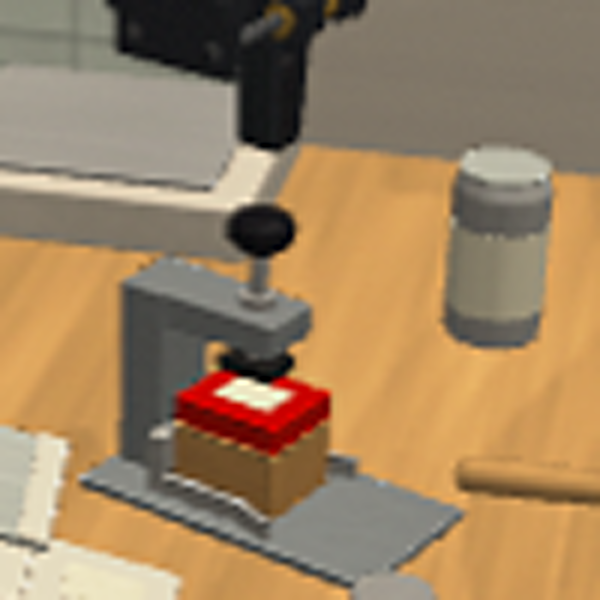

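View pics/w16.png

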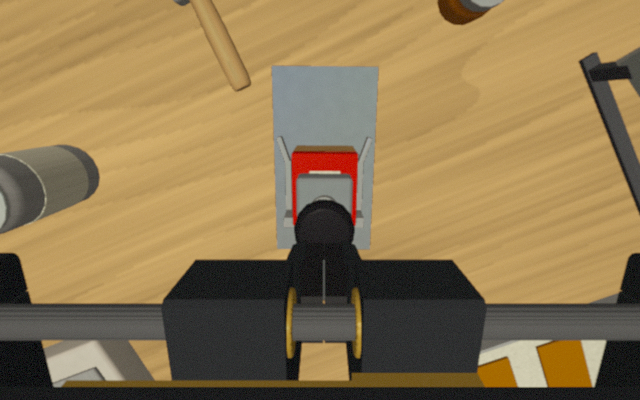

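```bash
python3 -m inch '12 -1 0 0 0 0 0;14 0 0 0 0 0 0;8 0 0 0 0 0 0;3 0 0 0 0 0 0;3 0 0 0 0 0 0;0 0 0 0 0 0 0'; python3 -m inch '3 0 0 0 0 0 0;3 0 0 0 0 0 0;2 0 0 0 0 0 0;0 0 0 0 0 0 0'
```

```text
t: 24.75
eef_pos: [0.5276, -0.2414, 0.1654]
tcp_rot: [[0.002, -0.922, 0.387], [-0.001, 0.387, 0.922], [-1.0, -0.002, 0.0]]
contact_force: [-1.7, 1.2, 3.6]
finger_gap: 0.0004
t: 25.15
eef_pos: [0.5277, -0.2416, 0.1574]
tcp_rot: [[0.003, -0.922, 0.387], [-0.001, 0.387, 0.922], [-1.0, -0.003, 0.0]]
contact_force: [-1.2, 0.8, 5.8]
finger_gap: 0.0009
```

```bash
python3 -m inch '2.5 0 0 0 0 0 0;2 0 0 0 0 0 0;0 0 0 0 0 0 0'; python3 -m inch '1 0 0 0 0 0 0;1 0 0 0 0 0 0;0 0 0 0 0 0 0'; python3 -m inch '0.7 0 0 0 0 0 0;0 0 0 0 0 0 0'
```

```text
t: 25.45
eef_pos: [0.5277, -0.2416, 0.1531]
tcp_rot: [[0.003, -0.922, 0.387], [-0.001, 0.387, 0.922], [-1.0, -0.003, 0.0]]
contact_force: [-1.9, 1.0, 7.3]
finger_gap: 0.0006
t: 25.75
eef_pos: [0.5278, -0.2416, 0.1515]
tcp_rot: [[0.003, -0.922, 0.387], [-0.001, 0.387, 0.922], [-1.0, -0.003, -0.0]]
contact_force: [-1.7, 0.7, 7.7]
finger_gap: 0.0006
t: 25.95
eef_pos: [0.5278, -0.2416, 0.1514]
tcp_rot: [[0.003, -0.922, 0.387], [-0.002, 0.387, 0.922], [-1.0, -0.004, -0.0]]
contact_force: [-3.4, 2.1, 13.0]
finger_gap: 0.0004
```

Stopped at 0.1514 with the force rising: the stop is reached. One small extra press to confirm it.

```bash
python3 -m inch '0.7 0 0 0 0 0 0;0 0 0 0 0 0 0;0 0 0 0 0 0 0'; python3 - <<'E'
from plan import *
c=snap("side","s17");crop(c,290,120,390,220,6,"pics/s17c.png")
E
```

```text
t: 26.25
eef_pos: [0.5278, -0.2416, 0.1513]
tcp_rot: [[0.004, -0.922, 0.387], [-0.002, 0.387, 0.922], [-1.0, -0.004, -0.0]]
contact_force: [-5.9, 2.3, 17.2]
finger_gap: 0.0005
```

View pics/s17c.png

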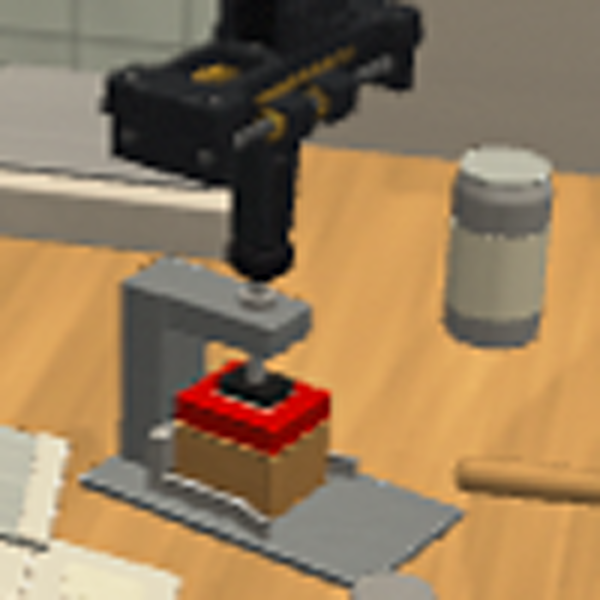

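Pad is on the lid (crop 255,385), fully down. Releasing.

```bash
python3 -m inch '-3 0 0 0 0 0 0;-4 0 0 0 0 0 0;-5 0 0 0 0 0 0;-6 0 0 0 0 0 0;-15 0 0 0 0 0 0;-35 0 0 0 0 0 0;-40 10 0 0 0 0 0;-10 40 0 0 0 0 0'; python3 -m inch '0 45 0 0 0 0 0;0 30 0 0 0 0 0;0 0 0 0 0 0 0;0 0 0 0 0 0 0'; python3 - <<'E'
from plan import *
from fit2 import *
c=snap("top","t18");crop(c,190,110,430,240,3,"pics/t18c.png");crop(c,350,150,430,220,9,"pics/t18d.png");c2=snap("side","s18");crop(c2,160,130,410,330,3,"pics/s18c.png")
W=cloud(c);P=W.reshape(-1,3);m=(P[:,2]>.155)&(P[:,2]<.18)&(P[:,0]>.50)&(P[:,0]<.56)&(P[:,1]>-.27)&(P[:,1]<-.21);print("head z",np.median(P[m][:,2]))
f=c["frame"].astype(int);M=(f[...,0]>110)&(f[...,1]<70)&(f[...,2]<70)
a=load("pics/t15.npz")["frame"].astype(int);A=(a[...,0]>110)&(a[...,1]<70)&(a[...,2]<70)
s=np.s_[165:215,370:410];print("red px changed",(A[s]^M[s]).sum(),A[s].sum())
E
```

```text
t: 27.1
eef_pos: [0.4833, -0.2235, 0.2703]
tcp_rot: [[0.008, -0.922, 0.387], [-0.005, 0.387, 0.922], [-1.0, -0.009, -0.001]]
contact_force: [-0.3, -0.3, -0.3]
finger_gap: 0.0005
t: 27.5
eef_pos: [0.4122, -0.1931, 0.2673]
tcp_rot: [[0.003, -0.922, 0.388], [-0.001, 0.388, 0.922], [-1.0, -0.003, 0.0]]
contact_force: [0.3, -0.5, -0.4]
finger_gap: 0.0008
head z 0.16500435373690175
red px changed 22 139
```

View pics/s18c.png

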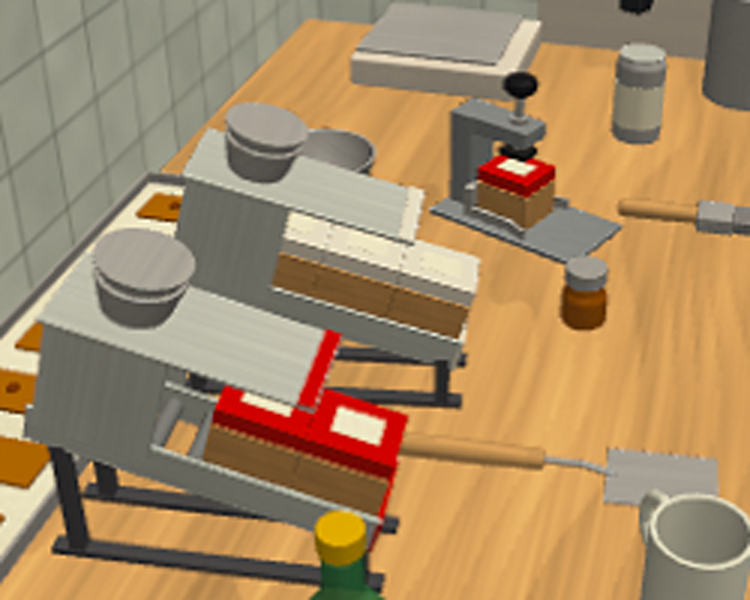

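View pics/t18c.png

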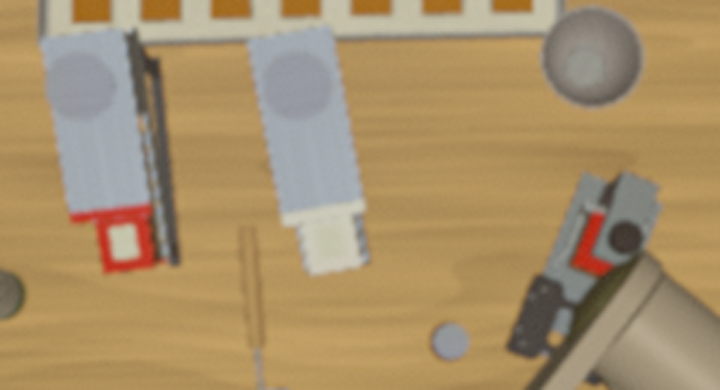

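View pics/t18d.png

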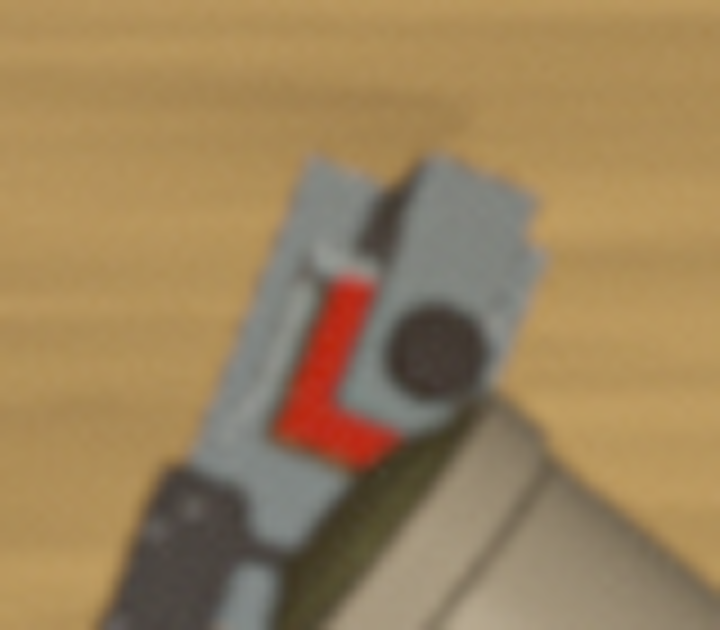

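The mug looks displaced compared with the first side view (rim crop 650→697). Measuring it.

```bash
python3 - <<'E'
from plan import *
from scipy.optimize import least_squares
for n in ["side0","s2","s4","s6","s7","s18","top0","t7","t10","t18"]:
    c=load(f"pics/{n}.npz");W=cloud(c);P=W.reshape(-1,3)
    m=(P[:,2]>.078)&(P[:,2]<.09)&(P[:,0]>.2)&(P[:,0]<.42)&(P[:,1]>.15)&(P[:,1]<.36)
    Q=P[m]
    if len(Q)<8: print(n,len(Q));continue
    # rim circle fit r=.036 robust
    r=least_squares(lambda p:np.hypot(Q[:,0]-p[0],Q[:,1]-p[1])-.035,np.median(Q[:,:2],axis=0),loss="soft_l1",f_scale=.002)
    print(n,len(Q),r.x.round(4),"cost",round(r.cost/len(Q)*1e6,2))
c=load("pics/top0.npz");crop(c,180,210,300,290,6,"pics/mug0.png")
c=load("pics/t18.npz");crop(c,180,210,300,290,6,"pics/mug18.png")
E
```

```text
side0 323 [0.3296 0.2851] cost 1.04
s2 313 [0.3296 0.2852] cost 1.02
s4 316 [0.3297 0.2852] cost 1.04
s6 314 [0.3043 0.2851] cost 34.53
s7 364 [0.2943 0.2862] cost 15.84
s18 375 [0.2943 0.2862] cost 18.04
top0 95 [0.3284 0.2814] cost 0.96
t7 100 [0.293  0.2829] cost 1.02
t10 98 [0.293 0.283] cost 0.99
t18 95 [0.2932 0.2828] cost 1.18
```

View pics/mug0.png

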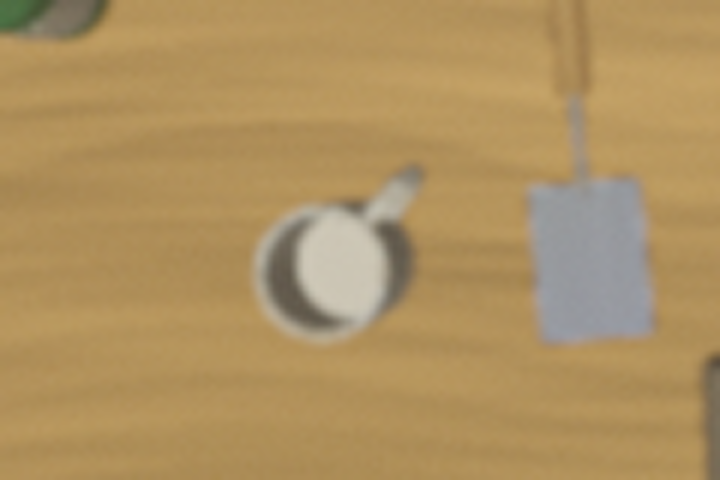

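View pics/mug18.png

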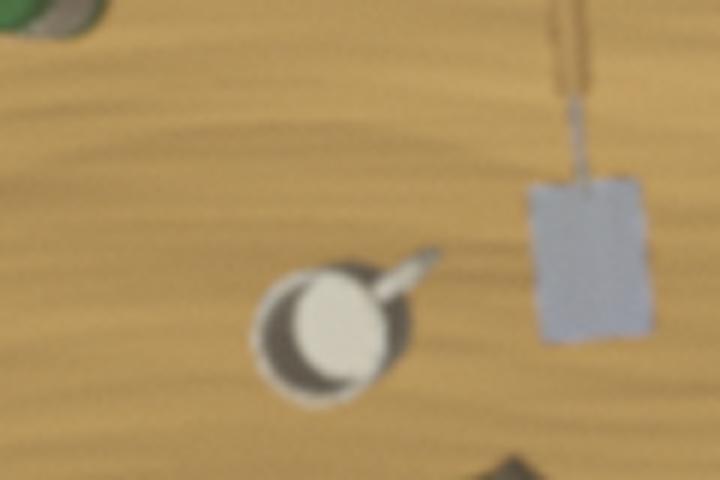

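The mug was nudged 35 mm toward the robot and turned about 10° when I withdrew the carton. There are 30 s left, so I'll put it back: grip it, slide, release.

```bash
python3 - <<'E'
from plan import *
R=leanR(ST[2],0)
plan(np.array([.2937,.2845,.19]),R)
E
```

```text
t 27.6 at [ 0.4129 -0.1935  0.2669] F [-0.2  0.1 -0.7] gap 0.5
to [0.2937 0.2845 0.19  ] translate(tool0) [ 76.3 295.1 394.5] n>= 10.0 | turn [-0.03  0.02  0.13] n>= 1.0 | if turn first, shift [ 76.9 294.7 394.7]
```

```bash
python3 -m inch '0 15 20 0 0 0 10;0 25 33 0 0 0 20;0 25 33 0 0 0 40;0 25 33 0 0 0 60;0 25 33 0 0 0 80;0 25 33 0 0 0 88;0 25 33 0 0 0 88;0 25 33 0 0 0 88' 15; python3 -m inch '0 25 33 0 0 0 88;0 25 33 0 0 0 88;10 25 33 0 0 0 88;20 20 33 0 0 0 88;20 5 8 0 0 0 88;0 0 0 0 0 0 88;0 0 0 0 0 0 88'; python3 - <<'E'
from plan import *
R=leanR(ST[2],0)
plan(np.array([.2937,.2845,.12]),R);print(np.round(env.state()["joint_positions"],2))
snap("wrist","w19")
E
```

```text
t: 28.4
eef_pos: [0.3344, 0.1135, 0.2667]
tcp_rot: [[0.002, -0.922, 0.387], [-0.001, 0.387, 0.922], [-1.0, -0.002, 0.0]]
contact_force: [-0.0, -0.5, -0.1]
finger_gap: 0.0624
t: 29.1
eef_pos: [0.2968, 0.2798, 0.2167]
tcp_rot: [[0.001, -0.922, 0.387], [-0.001, 0.387, 0.922], [-1.0, -0.002, -0.0]]
contact_force: [0.2, 0.0, 1.0]
finger_gap: 0.0878
t 29.1 at [0.2968 0.2798 0.2167] F [0.2 0.  1. ] gap 87.8
to [0.2937 0.2845 0.12  ] translate(tool0) [96.7  4.8  3.1] n>= 2.0 | turn [-0.   -0.02  0.1 ] n>= 1.0 | if turn first, shift [96.7  4.7  3.1]
[ 0.46  0.15  1.69 -0.    1.3  -0.71]
```

View pics/w19.png

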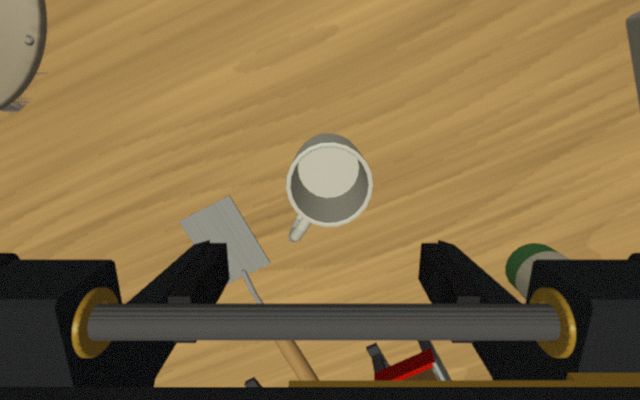

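```bash
python3 - <<'E'
from plan import *
from scipy.optimize import least_squares
c=load("pics/w19.npz");P=cloud(c).reshape(-1,3)
m=(P[:,2]>.080)&(P[:,2]<.09)&(P[:,0]>.24)&(P[:,0]<.35)&(P[:,1]>.23)&(P[:,1]<.34);Q=P[m]
r=least_squares(lambda p:np.hypot(Q[:,0]-p[0],Q[:,1]-p[1])-.035,np.median(Q[:,:2],axis=0),loss="soft_l1",f_scale=.002);print(r.x,len(Q))
plan(np.array([r.x[0],r.x[1],.12]),leanR(ST[2],0))
E
```

```text
[0.29423869 0.28593675] 1347
t 29.15 at [0.2971 0.2796 0.2172] F [ 0.6 -0.5  0.5] gap 87.7
to [0.2942 0.2859 0.12  ] translate(tool0) [97.2  5.3  4.7] n>= 2.0 | turn [-0.06  0.04  0.16] n>= 1.0 | if turn first, shift [97.2  5.1  4.8]
```

```bash
python3 -m inch '20 5 4 0 0 0 88;35 0 0 0 0 0 88;35 0 0 0 0 0 88;20 0 0 0 0 0 88;0 0 0 0 0 0 88'; python3 -m inch '15 0 0 0 0 0 88;20 0 0 0 0 0 88;15 0 0 0 0 0 88;7 0 0 0 0 0 88;0 0 0 0 0 0 88'; python3 - <<'E'
from plan import *
s=env.state();print(np.round(s["joint_positions"],2))
snap("wrist","w20")
E
```

```text
t: 29.65
eef_pos: [0.2936, 0.2843, 0.1057]
tcp_rot: [[-0.0, -0.921, 0.389], [-0.002, 0.389, 0.921], [-1.0, -0.0, -0.002]]
contact_force: [0.7, -0.2, 0.2]
finger_gap: 0.0879
t: 30.15
eef_pos: [0.2943, 0.2852, 0.0501]
tcp_rot: [[0.003, -0.922, 0.388], [-0.0, 0.388, 0.922], [-1.0, -0.003, 0.001]]
contact_force: [-0.5, 0.3, 0.9]
finger_gap: 0.088
[ 0.48  0.42  1.94 -0.    0.78 -0.69]
```

View pics/w20.png

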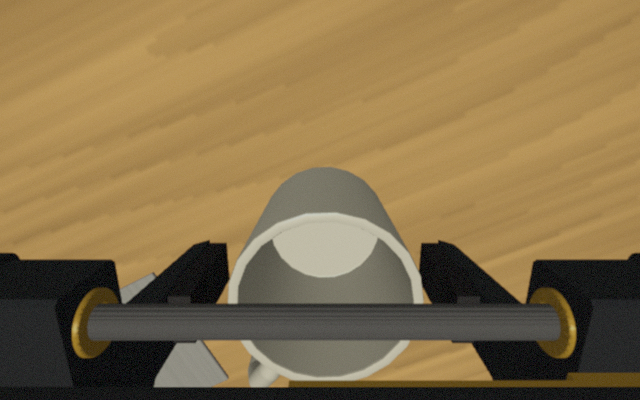

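Centred around the mug. Close gently.

```bash
python3 -m inch '0 0 0 0 0 0 76;0 0 0 0 0 0 72;0 0 0 0 0 0 68;0 0 0 0 0 0 66;0 0 0 0 0 0 66;0 0 0 0 0 0 66' 15; python3 - <<'E'
from plan import *
s=env.state();p=np.array(s["eef_pos"]);R=s["tcp_rot"]
print((R.T@np.array([.0353,-.0015,0])*1000).round(1))
E
```

```text
t: 30.8
eef_pos: [0.2939, 0.2855, 0.0502]
tcp_rot: [[0.003, -0.922, 0.387], [0.0, 0.387, 0.922], [-1.0, -0.003, 0.001]]
contact_force: [-0.3, -0.6, 6.7]
finger_gap: 0.0706
[  0.1 -33.1  12.3]
```

```bash
python3 -m inch '-3 0 0 0 0 0 66;0 -6 2.3 0 0 0 66;0 -10 4 0 0 0 66;0 -10 3.5 0 0 0 66;0 -7 2.5 0 0 0 66;0 0 0 -5 0 0 66;0 0 0 -5.3 0 0 66;0 0 0 0 0 0 66'; python3 - <<'E'
from plan import *
from scipy.optimize import least_squares
s=env.state();print(s["eef_pos"],s["finger_gap"],s["contact_force"])
c=snap("side","s21");crop(c,330,260,450,360,6,"pics/s21c.png")
P=cloud(c).reshape(-1,3)
E
```

```text
t: 31.6
eef_pos: [0.3292, 0.2837, 0.0524]
tcp_rot: [[0.002, -0.976, 0.216], [-0.001, 0.216, 0.976], [-1.0, -0.002, -0.0]]
contact_force: [0.1, -0.8, -2.9]
finger_gap: 0.0704
[0.32918033 0.28369008 0.05242785] 0.07041709499632454 [ 0.12680526 -0.83555781 -2.85574453]
```

View pics/s21c.png

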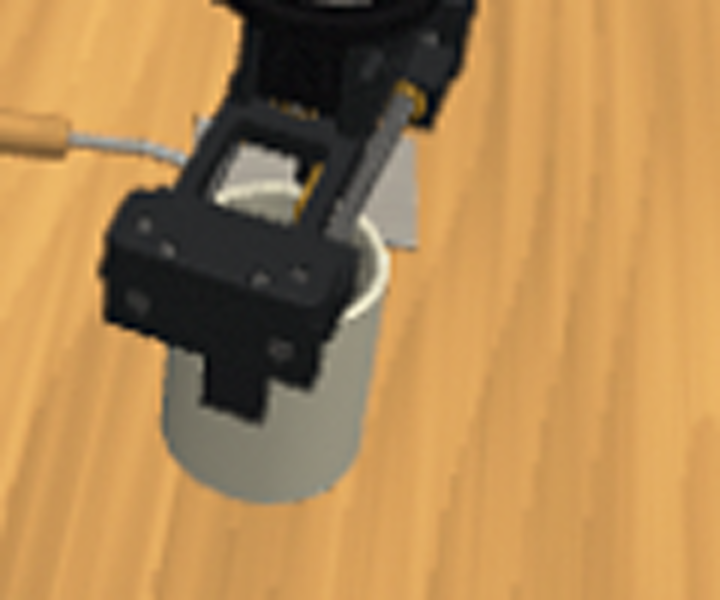

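Lower until the weight is carried, then open.

```bash
python3 -m inch '1.2 0 0 0 0 0 66;0.8 0 0 0 0 0 66;0 0 0 0 0 0 66'; python3 -m inch '0.5 0 0 0 0 0 66;0 0 0 0 0 0 66'
```

```text
t: 31.95
eef_pos: [0.3287, 0.2838, 0.0505]
tcp_rot: [[0.002, -0.976, 0.217], [-0.001, 0.217, 0.976], [-1.0, -0.002, -0.0]]
contact_force: [-0.4, 0.6, -2.9]
finger_gap: 0.0708
t: 32.15
eef_pos: [0.3287, 0.2838, 0.0502]
tcp_rot: [[0.002, -0.976, 0.216], [-0.001, 0.216, 0.976], [-1.0, -0.002, -0.0]]
contact_force: [-1.0, -0.8, 0.7]
finger_gap: 0.0703
```

```bash
python3 -m inch '0 0 0 0 0 0 73;0 0 0 0 0 0 78;0 0 0 0 0 0 84;0 0 0 0 0 0 88;0 0 0 0 0 0 88;-10 0 0 0 0 0 88;-30 0 0 0 0 0 88;-40 0 0 0 0 0 88'; python3 -m inch '-45 0 0 0 0 0 88;-45 0 0 0 0 0 88;-20 -20 -30 0 0 0 88;0 -20 -45 0 0 0 88;0 0 -50 0 0 0 88;0 0 -50 0 0 0 88;0 0 -40 0 0 0 88;0 0 0 0 0 0 88'; python3 - <<'E'
from plan import *
from scipy.optimize import least_squares
a=load("pics/top0.npz");b=snap("top","t22");a2=load("pics/side0.npz");b2=snap("side","s22")
for n,c in [("side",b2),("top",b)]:
    P=cloud(c).reshape(-1,3)
    m=(P[:,2]>.078)&(P[:,2]<.09)&(P[:,0]>.2)&(P[:,0]<.42)&(P[:,1]>.15)&(P[:,1]<.36);Q=P[m]
    r=least_squares(lambda p:np.hypot(Q[:,0]-p[0],Q[:,1]-p[1])-.035,np.median(Q[:,:2],axis=0),loss="soft_l1",f_scale=.002);print(n,r.x.round(4),len(Q))
o=np.vstack([np.hstack([x["frame"][210:290,190:290] for x in (a,b)]),np.hstack([x["frame"][270:350,340:440] for x in (a2,b2)])])
cv2.imwrite("pics/cmp22.png",cv2.resize(o[:,:,::-1],None,fx=3.5,fy=3.5,interpolation=cv2.INTER_CUBIC))
for n,x,y in [("top",a,b),("side",a2,b2)]:
    d=np.abs(x["frame"].astype(int)-y["frame"]).max(2)
    cv2.imwrite(f"pics/diff_{n}.png",np.clip(d*3,0,255).astype(np.uint8))
E
```

```text
t: 32.95
eef_pos: [0.3278, 0.2835, 0.1308]
tcp_rot: [[-0.001, -0.976, 0.216], [-0.002, 0.216, 0.976], [-1.0, 0.0, -0.002]]
contact_force: [-0.3, 0.8, -0.3]
finger_gap: 0.0879
t: 33.75
eef_pos: [0.3202, 0.0621, 0.2409]
tcp_rot: [[0.003, -0.975, 0.223], [-0.002, 0.223, 0.975], [-1.0, -0.003, -0.001]]
contact_force: [-0.0, 0.6, -0.1]
finger_gap: 0.0883
side [0.3294 0.2847] 322
top [0.328  0.2806] 95
```

View pics/cmp22.png

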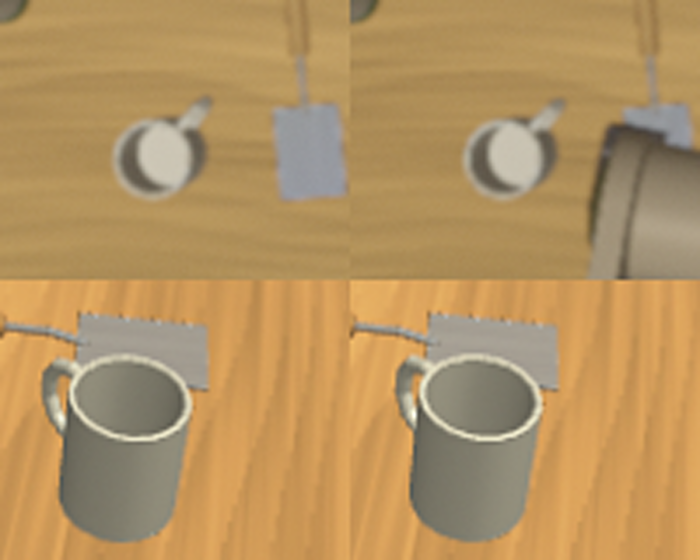

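View pics/diff_side.png

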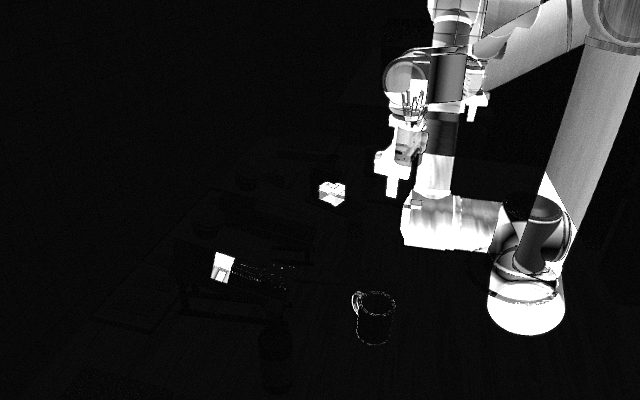

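View pics/diff_top.png

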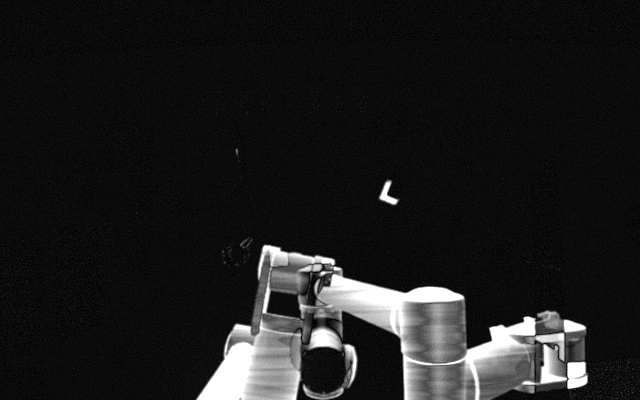

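```bash
python3 - <<'E'
from plan import *
c=load("pics/t22.npz");f=c["frame"].astype(int);M=(f[...,0]>110)&(f[...,1]<70)&(f[...,2]<70)
a=load("pics/t15.npz")["frame"].astype(int);A=(a[...,0]>110)&(a[...,1]<70)&(a[...,2]<70)
s=np.s_[165:215,370:410];print("red px changed since pushed home",(A[s]^M[s]).sum(),A[s].sum())
P=cloud(c).reshape(-1,3);m=(P[:,2]>.14)&(P[:,2]<.18)&(P[:,0]>.51)&(P[:,0]<.545)&(P[:,1]>-.257)&(P[:,1]<-.225);print("head z",np.median(P[m][:,2]))
print(env.sign_off(),env.state()["t"])
E
```

```text
red px changed since pushed home 1 139
head z 0.16498299460112684
the job is handed in; nothing more can be done
the job is handed in; nothing more can be done
```

The front red carton is home in the date stamp and stamped, and I handed the job in at about 34 s. While pulling the carton out I bumped the mug and had to put it back.

**What I did**
- I took the front carton out with a leaning grip. The two behind it rolled forward to the front stop.
- I set the carton flat on the open bed and pushed it home with a leaning tool.
- I pressed the plunger until the force rose sharply, with the finger tips at 151 mm, about 14 mm down. The side picture showed the pad on the lid.

**Last checks**
- **Carton:** the top view puts it 0.4 mm from the home position along x, about 2 mm to one side within the guides, and turned by under 2°. It did not move during or after the stamping. The automatic fit in the side view failed (it gave −9 mm). In that picture the two lid corners and one bottom corner matched the home position by eye; the other bottom corner was about 2 pixels off, possibly hidden by the flared guide.
- **Plunger:** the head is back up at 165 mm.
- **Everything else:** the before-and-after pictures show the white cartons and the other objects unmoved.

**What went wrong**
- **Mug:** I pushed it about 35 mm and turned it about 10°. I gripped it, moved it back and let go. It is now within about 1 mm of its first position, and its handle points the same way by eye.
- **Push force:** the last steps against the back stop reached about 41 N at the wrist. I believe this went through the finger tips into the carton, but I can't rule out the gripper body touching the stamp's arm.
- **Joint 6:** it came to rest at the end of its range for a moment (−2.883 against a limit of −2.88). I then moved it away and used less lean.

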